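# Rack the gel cassettes to dry

## Task

Set the washed gel cassettes up to dry: first bring the loose blue rack module flush against the facing side of the fixed grey rack, square and in line with it, so the slots run on in one row with no gap. Then stand every cassette on the bench on its short end in a slot of the row, one to a slot, upright and fully down, and when all are standing switch the drying fan on by pushing its red toggle right over towards the fan. Leave the other things on the bench where they are.

Things in the scene. Friction and masses are not known exactly. Their poses are not given: they have to be found in the camera images.
- rack: grey slotted drying rack, fixed, 66 (x) x 80 (y) x 64 high, steel foot strip on its +y side. Origin: centre of underside. Two slots run along x, centred at y = -20 and +20, 60 long (lips 3 thick and 44 high close their ends), 14 wide, floor 6 above the bench; walls upright to 51, then the tops slope apart to 64 as a funnel about 36 wide
- extension: blue slotted rack module, loose, about 0.9 kg, same shape, size, slots and axes as the grey rack, starting on its -y side with a gap between. Origin: centre of underside. Can be gripped across its 66 mm x size or pushed. Flush and in line, its origin is at (0, -80, 0) mm in the grey rack's frame and the four slots are 40 apart
- fan: blue bench drying fan, fixed, 90 x 220 x 100 high, behind the rack, with a grey foot plate 6 thick reaching towards the robot on which its switch sits. Origin: centre of the underside of the blue housing; its front faces -x
- fan_switch (a joint): angle of the fan's toggle switch (rad): starts between 0 and 0.15, where it leans towards the robot (off); 1.0 is fully over, leaning towards the fan (on). Light friction, stays where it is left, no spring
- fan_switch_tip (a point): centre of the red ball, 26 across, on the toggle's 10 mm rod; moves with it. The pivot is parallel to the fan's y axis, 28 above the bench, at (-105, 0) mm in the fan's frame, 80 from the ball's centre; off and on are 0.5 rad either side of upright, so pushing the ball about 76 along the fan's +x axis turns it fully on
- cassette_a: gel cassette, white frame with glass window and green bands at both ends, 50 wide (x) x 120 long (y) x 10 thick (z), rigid, about 0.12 kg. Origin: its centre. Lies flat on the bench at the start; may be absent. Standing on a short end in a slot its centre is 66 above the bench. Either end may be up, either face either way
- cassette_b: gel cassette, white frame with glass window and orange bands at both ends, 50 wide (x) x 120 long (y) x 10 thick (z), rigid, about 0.12 kg. Origin: its centre. Lies flat on the bench at the start; may be absent. Standing on a short end in a slot its centre is 66 above the bench. Either end may be up, either face either way
- cassette_c: gel cassette, white frame with glass window and red bands at both ends, 50 wide (x) x 120 long (y) x 10 thick (z), rigid, about 0.12 kg. Origin: its centre. Lies flat on the bench at the start; may be absent. Standing on a short end in a slot its centre is 66 above the bench. Either end may be up, either face either way
- cassette_d: gel cassette, white frame with glass window and blue bands at both ends, 50 wide (x) x 120 long (y) x 10 thick (z), rigid, about 0.12 kg. Origin: its centre. Lies flat on the bench at the start; may be absent. Standing on a short end in a slot its centre is 66 above the bench. Either end may be up, either face either way
- tip_box: green tip box with yellow tips, 85 x 120 x 72 high. Origin: centre of underside. Bystander, loose
- pipette: grey pipette lying flat, 185 long, 30 wide, 22 high. Origin: centre of underside. Bystander, loose
- timer: white bench timer lying flat, 60 x 70 x 20. Origin: centre of underside. Bystander, loose
- reagent_bottle: amber bottle, 60 across, 140 high. Origin: centre of underside. Bystander, loose
- wash_bottle: white bottle with red cap, 64 across, 170 high. Origin: centre of underside. Bystander, loose
- beaker: clear open beaker, 70 across, 90 high. Origin: centre of underside. Bystander, loose

How it is judged (in metres and radians):
On the way, in this order (a step that is already met when the one before it is completed fails the run):
1. the blue module is flush against the grey rack and in line (y of extension in the frame of rack between -0.084 and -0.077 m and x of extension in the frame of rack between -0.005 and 0.005 m and z of extension in the frame of rack below 0.004 m and angle between the x axis of extension and the x axis of rack, either way round below 0.06 rad), for 0.2 s.
2. every cassette stands in a slot of the row, the modules still flush (all of step 1 and angle between the y axis of each of cassette_a, cassette_b, cassette_c, cassette_d and the z axis of rack, either way round below 0.18 rad and angle between the z axis of each of cassette_a, cassette_b, cassette_c, cassette_d and the y axis of rack, either way round below 0.22 rad and z of cassette_a in the frame of rack between 0.06 and 0.071 m and x of cassette_a in the frame of rack between -0.016 and 0.016 m and y of cassette_a in the frame of rack between -0.12 and 0.04 m and z of cassette_b in the frame of rack between 0.06 and 0.071 m and x of cassette_b in the frame of rack between -0.016 and 0.016 m and y of cassette_b in the frame of rack between -0.12 and 0.04 m and z of cassette_c in the frame of rack between 0.06 and 0.071 m and x of cassette_c in the frame of rack between -0.016 and 0.016 m and y of cassette_c in the frame of rack between -0.12 and 0.04 m and z of cassette_d in the frame of rack between 0.06 and 0.071 m and x of cassette_d in the frame of rack between -0.016 and 0.016 m and y of cassette_d in the frame of rack between -0.12 and 0.04 m), for 0.2 s.
3. the fan is switched on (value of joint fan_switch above 0.8 rad), for 0.2 s.
At the end, for the whole second after the job is handed in: Blue module against the grey rack (gap under 4 mm, offset under 5 mm, angle under 0.06 rad); every cassette present stands on a short end in a slot, fully down, within 0.18 rad of upright; toggle beyond 0.8 rad; all at rest (all of step 2 and value of joint fan_switch above 0.8 rad and linear speed of each of cassette_a, cassette_b, cassette_c, cassette_d, extension below 0.02 m/s); the robot touches nothing.
It fails at once if another thing on the bench is shoved away or knocked over (distance of any of tip_box, pipette, timer, reagent_bottle, wash_bottle, beaker from where it was at the start of the episode above 0.04 m or angle between any of tip_box, pipette, timer, reagent_bottle, wash_bottle, beaker's own z axis and vertical above 0.4 rad).
It fails at once if the blue rack module is tipped over (angle between extension's own z axis and vertical above 0.6 rad).
Of cassette_a, cassette_b, cassette_c, cassette_d only 3 to 4 are there at a start; the rules pass over those that are not, and their reading is None.
At some moment in a run one of cassette_a, cassette_b, cassette_c, cassette_d may be knocked a few centimetres aside while the robot is not near it.
Once in a run the grip may slacken for a moment while it holds something.
It also fails if it takes over 210 s, if anything falls off the work surface, if the arm or the gripper's body presses on something with over 40 N, if the wrist force passes 120 N, or if a joint passes its speed limit or range.

## Robot

A 6-joint arm with a two-finger parallel gripper is mounted at the origin on the work surface. World frame = base frame: x ahead of the robot, y to its left, z up, the work surface at z = 0. Lengths are in mm, angles in rad, forces in N, time in s.
With the tool pointing down it reaches from about 350 to 975 mm from the base axis. Payload 7.1 kg.
Tool frame: the origin (TCP) lies midway between the tips of the shut fingers; the grasp point (between the pads) lies 19 mm behind it; z points along the fingers, y is the line along which they close (so a half turn about z gives the same grasp; the last joint's range is limited). The gripper opens to 88 mm and grips with 3 to 60 N. Pads are 20 mm wide; open, the fingers measure 115 mm over their backs; the gripper's body (75 mm by 178 mm) begins 61 mm behind the grasp point.
Start: joints at [-1.195, 0.423, 1.63, -0, 1.089, -0.019], TCP at [240.405, -576.897, 222.675] pointing down, gripper open.
Joint ranges: [-3, 3], [-0.9, 2.11], [0.09, 2.58], [-1.31, 4.45], [0.11, 2.69], [-2.54, 2.54]. Speed limits (rad/s): [2.39, 2.39, 3.01, 3.14, 3.14, 3.14].

## Interface

Orientations are given as a rotation vector (axis times angle).
In Python, from workcell import ctrl gives the robot as it stands. The module is installed in compiled form; this text tells all that it offers.
- The arm moves only by the tool apply_moves, never from a script. Its argument "targets" is a list of rows, each a list of 3 entries, a list of its own where there are three numbers: the opening, from -1 (shut) to 1 (fully open), then the shift along the tool's x, y, z normalised to -1 to 1, where 1 is 5 cm, then the turn, a rotation vector about the tool's x, y, z normalised to -1 to 1, where 1 is 90 degrees. In form: [[jaw, [x, y, z], [wx, wy, wz]], ...]. A call has 1 to 8 rows; each row shifts and turns the commanded pose from where the row before left it, along the tool's axes as they then stand; what a row does not reach is not made up. A row lasts 1/8 s, in which the tool goes at most 62.5 mm and 10.7 degrees, less where a joint would pass 70% of its speed; a pose out of reach is approached as far as the arm can. A call with a number of a shift or a turn outside -1 to 1 is refused whole. A call with a gripper value outside its range is refused whole. The fingers move at their own pace and stop on an object; the grip force is fixed at half the most. Time passes only in rows, so rows that do not move let the fingers close. It gives the time, the measured TCP pose, the force, the opening and the grip force at its end, in the units of the state.
- ctrl.get_obs(): the state, without advancing time (a new reading comes with each control period).
- ctrl.get_image(name): name is "scene" or "top"; returns a dict with "pixels" (420x560x3 uint8, blue, green, red), "camera_matrix" (3x3 intrinsics, pixels), "view" (4x4, takes a point from world to camera coordinates). Camera axes: x right, y down, z forward; pixel columns grow to the right and rows downward; lengths in mm; the calibration is good to about 2 mm. A picture is of the moment at which its call begins. There is no depth.
- ctrl.close_job(): hands the job in; it is judged then, once.
Trained networks look in the newest picture that a camera, given by its name, has taken for a name from the list of things; names that differ only in an ending like _2 or _b are one class to them, and where a whole thing is asked for, a point or a joint stands for the part that bears it (a point fixed in the world has none). Each returns a list of dicts, best first, with "score" (0 to 1); they miss things now and then, are a little off and sometimes report something else, mostly with a low value. They report only what shows in the picture. A call takes as long as a camera call.
- ctrl.masks_of(label, camera): "region" (420x560 bool, what is visible of it) and "bbox" ([left, top, right, bottom] in pixels, round what is visible of it).
- ctrl.pinpoint(label, camera): "xy" ([column, row] in pixels: a listed point, or the origin of a listed thing).
The state is a dict: "t": time; "qpos": joint angles; "qvel": joint speeds; "joint_torque": joint torques, N m; "ee_pos": TCP position; "orientation": TCP orientation; "ft_force": force on the tool from outside, world axes, zero at the start; "moment": the same for the moment, N m; "width": finger opening in mm; "grasp_force": force on a finger pad.
Only numpy, scipy, OpenCV 4.12 (cv2) and the standard library are available. Lean on these libraries where they do the work, as an engineer would, in place of code of your own. Each camera call takes 0.05 s, during which the arm holds its last target. There are 200 camera calls.

## Working session

There is one attempt and no reset: what is moved stays moved. The work goes in short steps, Python scripts to look and compute and a tool call to move; the robot and the scene stay as the last step left them, time stands still between calls to the robot, and variables do not carry over. Pictures are saved under pics/ and viewed, at most 14 in all, crops included, and the job is handed in when it is done.

Besides the shell and the picture viewer there is one more tool, called after "Emit:" by a JSON object that holds its "fn" and its "kwargs". apply_moves: Moves the arm, as the interface text tells. Scaled input: -1 to 1 covers 5 cm each way for a shift and 90 degrees each way for a turn. Its arguments: {"type":"object","properties":{"targets":{"type":"array"}},"required":["targets"]}

```bash
mkdir -p pics; cat > h.py <<'E'
import numpy as np, cv2
from workcell import ctrl
from scipy.spatial.transform import Rotation as R
def cam(n):
    d=ctrl.get_image(n); return d['pixels'],np.array(d['camera_matrix']),np.array(d['view'])
def unproj(px,K,V,z):
    px=np.atleast_2d(np.asarray(px,float)); d=np.c_[px,np.ones(len(px))]@np.linalg.inv(K).T
    Rm=V[:3,:3]; c=-Rm.T@V[:3,3]; w=d@Rm; return c+w*((z-c[2])/w[:,2])[:,None]
def proj(p,K,V):
    q=np.atleast_2d(p)@V[:3,:3].T+V[:3,3]; q=q@K.T; return q[:,:2]/q[:,2:]
E
python3 - <<'E'
from h import *
o=ctrl.get_obs(); print({k:np.round(v,3) for k,v in o.items()})
for n in ('top','scene'):
    im,K,V=cam(n); cv2.imwrite(f'pics/{n}0.png',im); print(n,K.round(1).tolist(),V.round(3).tolist())
    for l in ('rack','extension','fan','fan_switch_tip','cassette_a','tip_box','pipette','timer','reagent_bottle','wash_bottle','beaker'):
        for d in ctrl.pinpoint(l,n)[:5]:
            print(l,round(d['score'],2),np.round(d['xy'],1),unproj(d['xy'],K,V,0).round(0)[0])
E
```

```text
{'t': np.float64(0.0), 'qpos': array([-1.195,  0.424,  1.631,  0.   ,  1.089, -0.019]), 'qvel': array([-0.001, -0.001,  0.001,  0.001, -0.   , -0.   ]), 'joint_torque': array([ 1.0000e-03, -5.4462e+01, -2.7366e+01,  6.4000e-02,  2.3000e-02,
       -0.0000e+00]), 'ee_pos': array([ 240.209, -576.392,  221.908]), 'orientation': array([-3.079, -0.616,  0.   ]), 'ft_force': array([0.026, 0.151, 0.019]), 'moment': array([ 0.011, -0.049,  0.035]), 'grasp_force': np.float64(0.0), 'width': np.float64(87.632)}
top [[520.2, 0.0, 278.0], [0.0, 520.2, 210.2], [0.0, 0.0, 1.0]] [[-0.0, -1.0, 0.02, -6.37], [-0.995, -0.002, -0.103, 531.866], [0.103, -0.02, -0.995, 1581.997], [0.0, 0.0, 0.0, 1.0]]
rack 0.71 [179.1 224.2] [490. 303.   0.]
extension 0.87 [242.4 220.5] [502. 105.   0.]
fan 0.61 [225.4 137.5] [767. 161.   0.]
fan_switch_tip 0.45 [221.8 174.3] [648. 171.   0.]
cassette_a 0.95 [322.6 182.8] [ 622. -148.    0.]
cassette_a 0.75 [328.3 235.1] [ 456. -164.    0.]
cassette_a 0.71 [382.6 238. ] [ 447. -335.    0.]
cassette_a 0.65 [368.6 181.7] [ 626. -294.    0.]
cassette_a 0.56 [242.5 218.9] [50
[... 801 characters left out ...]
77 [384.2 232.1] [758. 167.   0.]
fan_switch_tip 0.65 [343.3 189.9] [572. 300.   0.]
cassette_a 0.82 [171.1 301.6] [ 428. -327.    0.]
cassette_a 0.76 [278.9 281.5] [ 609. -142.    0.]
cassette_a 0.57 [220.7 257.9] [ 435. -148.    0.]
cassette_a 0.42 [241.9 221.6] [393.   5.   0.]
cassette_a 0.22 [380.7 234.3] [754. 153.   0.]
tip_box 0.72 [272.3 180.8] [351. 232.   0.]
pipette 0.63 [171.7 304.6] [ 436. -333.    0.]
pipette 0.56 [321.1 253.9] [651.  -1.   0.]
timer 0.8 [241.8 222.4] [395.   2.   0.]
reagent_bottle 0.86 [239.3 375.5] [ 678. -401.    0.]
reagent_bottle 0.74 [242.4 223.4] [399.  -1.   0.]
wash_bottle 0.94 [379.5 174.9] [636. 440.   0.]
beaker 0.72 [294.  148.9] [304. 453.   0.]
```

View pics/top0.png

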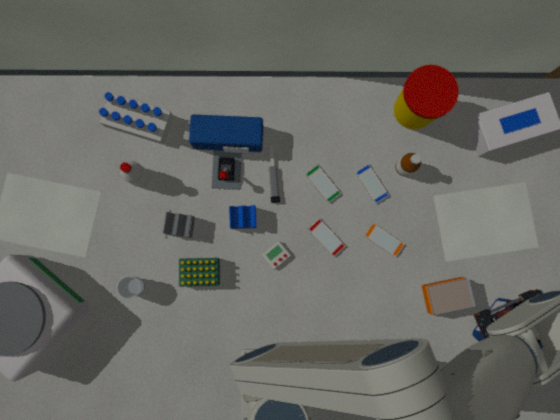

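View pics/scene0.png

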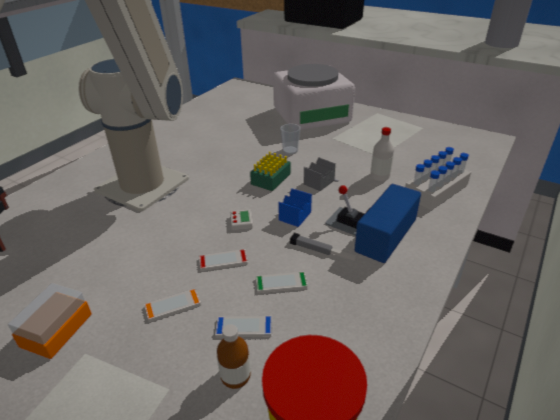

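Both views agree: grey rack at top (179,224), blue module at (243,217). There are four cassettes: green (323,184), blue (373,184), red (327,237) and orange (385,240). The timer is at (276,255) and the pipette at (275,182). Next I'll fit poses by silhouette.

```bash
cat >> h.py <<'E'
from scipy.optimize import minimize
def prism(yz,x0,x1): return np.array([[x,y,z] for x in (x0,x1) for y,z in yz],float)
def box(a,b,c,z0=0): return prism([(-b/2,z0),(b/2,z0),(b/2,z0+c),(-b/2,z0+c)],-a/2,a/2)
o=[(-40,0),(-27,0),(-27,51),(-38,64),(-40,64)]
RACK=[prism(o,-33,33),prism([(-y,z) for y,z in o],-33,33),prism([(-13,0),(13,0),(13,51),(2,64),(-2,64),(-13,51)],-33,33),prism([(-27,0),(27,0),(27,44),(-27,44)],-33,33)]
CAS=[box(50,120,10)]
def sil(parts,p,K,V,S=4):
    m=np.zeros((420*S,560*S),np.uint8); c,s=np.cos(p[2]),np.sin(p[2]); Rz=np.array([[c,-s,0],[s,c,0],[0,0,1]])
    for q in parts:
        u=(proj(q@Rz.T+[p[0],p[1],0],K,V)+.5)*S-.5
        cv2.fillConvexPoly(m,cv2.convexHull(np.round(u*16).astype(np.int32)),1,shift=4)
    return m
def fit(parts,p0,obs,yaws):
    """obs: list of (mask,K,V); best (x,y,yaw), cost = xor/area"""
    big=[(cv2.resize(m.astype(np.uint8),None,fx=4,fy=4,interpolation=cv2.INTER_NEAREST),K,V) for m,K,V in obs]
    f=lambda p:sum(np.count_nonzero(sil(parts,(p[0],p[1],p[2]/30),K,V)!=m)/np.count_nonzero(m) for m,K,V in big)
    best=None
    for y in yaws:
        r=minimize(f,[p0[0],p0[1],y*30],method='Nelder-Mead',options=dict(initial_simplex=np.array([p0[0],p0[1],y*30])+np.array([[0,0,0],[9,0,0],[0,9,0],[0,0,8]]),xatol=.1,fatol=1e-4))
        if best is None or r.fun<best.fun: best=r
    return np.array([best.x[0],best.x[1],best.x[2]/30]),best.fun
def regions(label,n): return [d for d in ctrl.masks_of(label,n)]
def cen(b): return np.array([(b[0]+b[2])/2,(b[1]+b[3])/2])
def cascol(im,m):
    """hue of band pixels"""
    e=cv2.erode(m.astype(np.uint8),np.ones((2,2)))>0
    hsv=cv2.cvtColor(im,cv2.COLOR_BGR2HSV)[e]; s=hsv[hsv[:,1]>120]; return (np.median(s[:,0]) if len(s) else -1,len(s))
E
cat > see.py <<'E'
import sys; from h import *
C={n:cam(n) for n in ('top','scene')}
def find(label,parts,p0s,yaws,h):
    M={n:regions(label,n) for n in C}
    for p0 in p0s:
        obs=[]
        for n,(im,K,V) in C.items():
            u=proj([p0[0],p0[1],h],K,V)[0]
            c=[(np.linalg.norm(cen(d['bbox'])-u),d) for d in M[n] if d['score']>.3]
            c=[x for x in c if x[0]<15]
            if c:
                d=min(c,key=lambda x:x[0])[1]; obs.append((d['region'],K,V))
                if label[:3]=='cas': print(n,'hue',cascol(C[n][0],d['region']),end=' ')
        if not obs: print(label,p0,'none'); continue
        for ob in ([obs] if len(obs)<2 else [obs,obs[:1],obs[1:]]):
            p,c=fit(parts,p0,ob,yaws); print(label,len(ob),p.round(1)[:2],p[2].round(3),'cost',round(c,3))
if __name__=='__main__':
    find('rack',RACK,[(490,302)],[-.15,.15],32); find('extension',RACK,[(505,104)],[-.15,.15],32)
    find('cassette_a',CAS,[(620,-146),(447,-157),(440,-330),(622,-294)],[-.8,0,.8,1.6],5)
    im,K,V=C['top']; cv2.imwrite('pics/crop1.png',cv2.resize(im[130:300,150:420],None,fx=2.9,fy=2.9,interpolation=cv2.INTER_CUBIC))
    for d in ctrl.pinpoint('fan_switch_tip','scene')+ctrl.pinpoint('fan_switch_tip','top'): print(d)
    find('fan',[box(90,220,100)],[(762,164)],[0],50)
E
python3 see.py
```

```text
rack 2 [485.2 297.5] -0.149 cost 0.174
rack 1 [486.  297.1] -0.181 cost 0.087
rack 1 [483.4 300.6] -0.145 cost 0.069
extension 2 [509.9 102.2] 0.055 cost 0.132
extension 1 [510.3 101.1] 0.03 cost 0.044
extension 1 [507.9 105.8] 0.053 cost 0.038
top hue (np.float64(69.0), 61) scene hue (np.float64(70.0), 80) cassette_a 2 [ 617.8 -147. ] -0.919 cost 0.173
cassette_a 1 [ 619.4 -147.3] 2.234 cost 0.052
cassette_a 1 [ 616.  -145.7] -0.905 cost 0.076
top hue (np.float64(2.0), 85) scene hue (np.float64(2.0), 85) cassette_a 2 [ 448.3 -155.9] -0.829 cost 0.16
cassette_a 1 [ 449.8 -156.9] 2.315 cost 0.072
cassette_a 1 [ 447.1 -155.3] -0.845 cost 0.054
top hue (np.float64(15.0), 87) scene hue (np.float64(15.0), 130) cassette_a 2 [ 441.3 -336.4] -0.626 cost 0.214
cassette_a 1 [ 442.9 -337.1] -0.608 cost 0.074
cassette_a 1 [ 439.  -335.2] -0.619 cost 0.08
top hue (np.float64(109.0), 74) scene hue (np.float64(109.0), 137) cassette_a 2 [ 617.3 -302.4] -0.998 cost 0.381
cassette_a 1 [ 618.6 -304.7] -1.013 cost 0.052
cassette_a 1 [ 615.7 -301.1] -1.004 cost 0.24
{'xy': [344.1, 191.4], 'score': 0.43}
{'xy': [222.7, 173.6], 'score': 0.48}
{'xy': [382.7, 241.1], 'score': 0.45}
fan (762, 164) none
```

View pics/crop1.png

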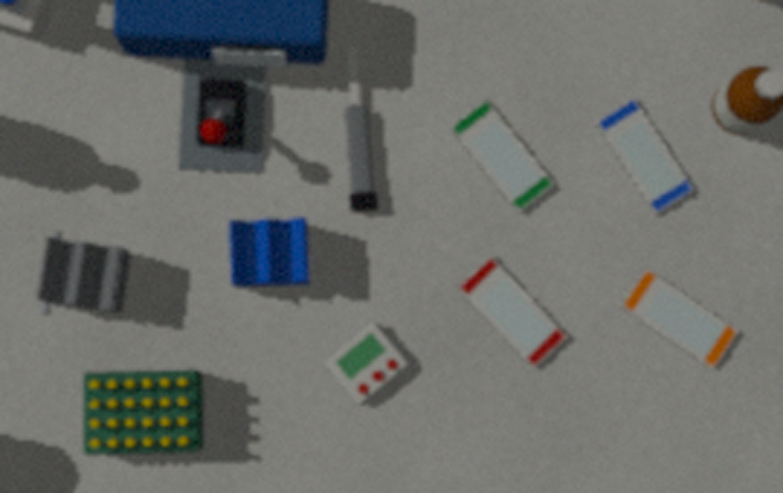

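The crop shows the grey rack yawed clockwise, with a thin foot strip sticking out past its left end at (50,270). The blue module is at (268,252). I'll refit the grey rack with the strip in the model.

```bash
python3 - <<'E'
import see; from see import *
for L,w in ((84,3),(86,8),(0,0)):
    P=RACK+([prism([(40,0),(40+w,0),(40+w,4),(40,4)],-L/2,L/2)] if L else [])
    print(L,w); find('rack',P,[(485,299)],[-.15],32)
im,K,V=C['scene'];S=5
cv2.imwrite('pics/crop2.png',cv2.resize(im[140:260,270:410],None,fx=S,fy=S,interpolation=cv2.INTER_CUBIC))
E
```

```text
84 3
rack 2 [486.5 296.6] -0.126 cost 0.23
rack 1 [486.9 295.8] -0.139 cost 0.068
rack 1 [481.3 302.1] -0.059 cost 0.103
86 8
rack 2 [486.3 296.4] -0.122 cost 0.246
rack 1 [487.  295.6] -0.126 cost 0.078
rack 1 [482.  301.9] -0.029 cost 0.108
0 0
rack 2 [486.5 296.7] -0.132 cost 0.22
rack 1 [486.9 295.7] -0.138 cost 0.065
rack 1 [481.9 302.7] -0.056 cost 0.097
```

View pics/crop2.png

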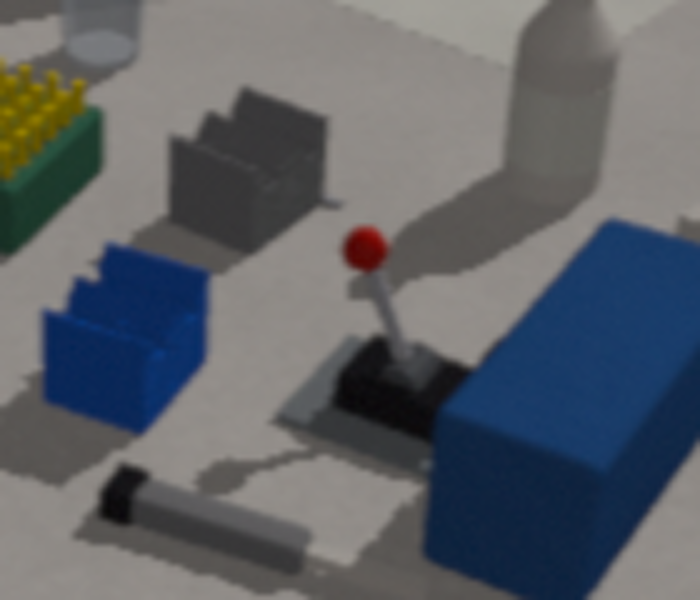

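The scene crop shows the blue module at (125,340), the grey rack at (250,165), and the ball at (365,248) leaning towards the robot. Mask noise is a few mm, so I'll refine with an image-edge fit.

```bash
cat >> h.py <<'E'
prof=[(-40,0),(-40,64),(-38,64),(-27,51),(-27,44),(-13,44),(-13,51),(-2,64),(2,64),(13,51),(13,44),(27,44),(27,51),(38,64),(40,64),(40,0)]
def redges(n):
    E=[]
    for x in (-33,33): E+=[((x,*a),(x,*b)) for a,b in zip(prof[:-1],prof[1:])]
    for y,z in ((-40,64),(-27,51),(-13,51),(0,64),(13,51),(27,51),(40,64),(-40,0)): E.append(((-33,y,z),(33,y,z)))
    if n=='top': E=[e for e in E if min(e[0][2],e[1][2])>40]
    else: E=[e for e in E if not (e[0][0]==-33 and e[1][0]==-33 and min(e[0][2],e[1][2])<40 and e[0][1]>0)]
    return np.array(E,float)
def efit(p0,views,off=True):
    G={}
    for n,(im,K,V) in views.items():
        g=cv2.GaussianBlur(im.astype(np.float32),(0,0),.8)
        gx,gy=cv2.Sobel(g,-1,1,0),cv2.Sobel(g,-1,0,1); m=np.sqrt((gx**2+gy**2).sum(2)); G[n]=np.minimum(m,np.percentile(m,98))
    def f(p,n):
        im,K,V=views[n]; c,s=np.cos(p[2]/30),np.sin(p[2]/30); Rz=np.array([[c,-s,0],[s,c,0],[0,0,1]])
        E=redges(n); t=np.linspace(0,1,25)[:,None,None]; P=(E[:,0]*(1-t)+E[:,1]*t).reshape(-1,3)
        w=np.repeat(np.linalg.norm(E[:,1]-E[:,0],axis=1)[None],25,0).ravel()
        u=proj(P@Rz.T+[p[0],p[1],0],K,V).astype(np.float32)
        v=cv2.remap(G[n],u[:,:1],u[:,1:],cv2.INTER_LINEAR).ravel(); return -(v*w).sum()/w.sum()
    out={}
    for n in views:
        rs=[minimize(f,[p0[0]+a,p0[1]+b,(p0[2]+y)*30],args=(n,),method='Nelder-Mead',options=dict(initial_simplex=np.array([p0[0]+a,p0[1]+b,(p0[2]+y)*30])+np.array([[0,0,0],[3,0,0],[0,3,0],[0,0,2]]))) for a in (-2,2) for b in (-2,2) for y in (-.05,.05)]
        r=min(rs,key=lambda r:r.fun); out[n]=np.r_[r.x[:2],r.x[2]/30,r.fun]
    return out
E
python3 - <<'E'
from h import *
C={n:cam(n) for n in ('top','scene')}
for p0 in ((485,299,-.13),(509,103.5,.045)):
    for n,v in efit(p0,C).items(): print(n,v.round(3))
a=ctrl.get_obs()['orientation']; print(R.from_rotvec(a).as_matrix().round(3))
E
```

```text
top [ 4.85494e+02  2.99349e+02 -1.37000e-01 -1.62298e+02]
scene [ 4.82859e+02  3.03884e+02 -1.45000e-01 -1.29997e+02]
top [ 5.08914e+02  1.03498e+02  4.20000e-02 -1.81488e+02]
scene [ 5.09523e+02  1.06371e+02  1.20000e-02 -1.41255e+02]
[[ 0.923  0.385 -0.   ]
 [ 0.385 -0.923 -0.   ]
 [-0.     0.    -1.   ]]
```

```bash
cat > plan.py <<'E'
from h import *
from scipy.spatial.transform import Slerp
def down(phi): return R.from_matrix(np.array([[np.cos(phi),np.sin(phi),0],[np.sin(phi),-np.cos(phi),0],[0,0,-1.]]))
def plan(wps,step=45,ang=9.5,start=None):
    """wps: [(jaw,(x,y,z),Rot or None,hold rows)]; prints rows in move units, grouped by 8"""
    o=ctrl.get_obs(); p,r=(np.array(o['ee_pos']),R.from_rotvec(o['orientation'])) if start is None else start
    rows=[]
    for jaw,tp,tr,hold in wps:
        tp=np.array(tp,float); tr=tr or r
        n=max(1,int(np.ceil(np.linalg.norm(tp-p)/step)),int(np.ceil(np.degrees((r.inv()*tr).magnitude())/ang)))
        S=Slerp([0,1],R.concatenate([r,tr])); p0=p.copy()
        for i in range(1,n+1):
            q=p0+(tp-p0)*i/n; s=np.round(r.inv().apply(q-p)/50,2); w=np.round((r.inv()*S(i/n)).as_rotvec()/(np.pi/2),3)
            assert abs(s).max()<=1
            p=p+r.apply(s*50); r=r*R.from_rotvec(w*np.pi/2); rows.append([jaw,(s+0).tolist(),(w+0).tolist()])
        rows+=[[jaw,[0,0,0],[0,0,0]]]*hold
    for i in range(0,len(rows),8): print(str(rows[i:i+8]).replace(' ',''))
    print('end',p.round(1),len(rows)); return p,r
E
python3 - <<'E'
from plan import *
b=down(np.pi/2+.035)
plan([(1,(509,104,150),b,0),(1,(509,104,20),b,0)])
E
```

```text
[[1,[0.6,-0.62,0.09],[0.0,0.0,-0.045]],[1,[0.64,-0.57,0.08],[0.0,0.0,-0.046]],[1,[0.68,-0.53,0.09],[0.0,0.0,-0.045]],[1,[0.72,-0.47,0.08],[0.0,0.0,-0.045]],[1,[0.75,-0.43,0.09],[0.0,0.0,-0.046]],[1,[0.78,-0.37,0.08],[0.0,0.0,-0.045]],[1,[0.8,-0.31,0.09],[0.0,0.0,-0.045]],[1,[0.82,-0.26,0.08],[0.0,0.0,-0.046]]]
[[1,[0.84,-0.2,0.09],[0.0,0.0,-0.045]],[1,[0.85,-0.13,0.08],[0.0,0.0,-0.045]],[1,[0.86,-0.08,0.09],[0.0,0.0,-0.046]],[1,[0.86,-0.01,0.09],[0.0,0.0,-0.045]],[1,[0.86,0.04,0.08],[0.0,0.0,-0.046]],[1,[0.85,0.11,0.09],[0.0,0.0,-0.045]],[1,[0.85,0.17,0.08],[0.0,0.0,-0.045]],[1,[0.83,0.23,0.09],[0.0,0.0,-0.046]]]
[[1,[0.81,0.29,0.08],[0.0,0.0,-0.045]],[1,[0.0,0.0,0.87],[0.0,0.0,0.0]],[1,[0.0,0.0,0.87],[0.0,0.0,0.0]],[1,[0.0,0.0,0.86],[0.0,0.0,0.0]]]
end [509.2 104.   20.2] 20
```

Emit:
{"fn": "apply_moves", "kwargs": {"targets": [[1,[0.6,-0.62,0.09],[0.0,0.0,-0.045]],[1,[0.64,-0.57,0.08],[0.0,0.0,-0.046]],[1,[0.68,-0.53,0.09],[0.0,0.0,-0.045]],[1,[0.72,-0.47,0.08],[0.0,0.0,-0.045]],[1,[0.75,-0.43,0.09],[0.0,0.0,-0.046]],[1,[0.78,-0.37,0.08],[0.0,0.0,-0.045]],[1,[0.8,-0.31,0.09],[0.0,0.0,-0.045]],[1,[0.82,-0.26,0.08],[0.0,0.0,-0.046]]]}}

```text
t: 3.3
ee_pos: [367.2, -255.4, 188.8]
orientation: [2.781, 1.46, 0.001]
ft_force: [0.8, -0.6, 0.1]
width: 87.9
grasp_force: 0.0
```

Emit:
{"fn": "apply_moves", "kwargs": {"targets": [[1,[0.84,-0.2,0.09],[0.0,0.0,-0.045]],[1,[0.85,-0.13,0.08],[0.0,0.0,-0.045]],[1,[0.86,-0.08,0.09],[0.0,0.0,-0.046]],[1,[0.86,-0.01,0.09],[0.0,0.0,-0.045]],[1,[0.86,0.04,0.08],[0.0,0.0,-0.046]],[1,[0.85,0.11,0.09],[0.0,0.0,-0.045]],[1,[0.85,0.17,0.08],[0.0,0.0,-0.045]],[1,[0.83,0.23,0.09],[0.0,0.0,-0.046]]]}}

```text
t: 4.3
ee_pos: [493.9, 65.5, 154.3]
orientation: [2.258, 2.184, 0.001]
ft_force: [0.3, -0.3, -0.4]
width: 88.2
grasp_force: 0.0
```

Emit:
{"fn": "apply_moves", "kwargs": {"targets": [[1,[0.81,0.29,0.08],[0,0,-0.045]],[1,[0,0,0],[0,0,0]],[1,[0,0,0],[0,0,0]]]}}

```text
t: 4.68
ee_pos: [508.7, 103.7, 150.0]
orientation: [-2.182, -2.26, 0.001]
ft_force: [-0.7, 0.0, 0.0]
width: 88.0
grasp_force: 0.0
```

Emit:
{"fn": "apply_moves", "kwargs": {"targets": [[1,[0,0,0.87],[0,0,0]],[1,[0,0,0.87],[0,0,0]],[1,[0,0,0.8],[0,0,0]],[1,[0,0,0],[0,0,0]],[-1,[0,0,0],[0,0,0]],[-1,[0,0,0],[0,0,0]],[-1,[0,0,0],[0,0,0]],[-1,[0,0,0],[0,0,0]]]}}

```text
t: 5.68
ee_pos: [510.5, 104.1, 24.8]
orientation: [2.181, 2.259, 0.004]
ft_force: [-0.4, -1.6, 9.3]
width: 65.6
grasp_force: 30.0
```

```bash
python3 - <<'E'
from plan import *
b=down(np.pi/2-.14); u=np.array([.1395,.990])
t=np.array([484.7,299.8])-80*u
o=ctrl.get_obs(); print(o['ee_pos'],o['width'],o['grasp_force'])
pre=t-15*u
plan([(-1,np.r_[o['ee_pos'][:2],26],None,0),(-1,np.r_[pre,26],b,1),(-1,np.r_[pre,22.5],b,0)],step=20)
E
```

```text
[510.47884182 104.10743181  24.82541141] 65.59874597240298 29.975101053714752
[[-1,[0.0,0.0,-0.02],[0.0,0.0,0.0]],[-1,[0.34,-0.12,0.0],[0.0,0.0,0.019]],[-1,[0.34,-0.13,0.0],[0.001,0.0,0.018]],[-1,[0.34,-0.13,0.0],[0.0,0.0,0.019]],[-1,[0.33,-0.15,0.0],[0.0,0.0,0.018]],[-1,[0.33,-0.16,0.0],[0.001,0.0,0.019]],[-1,[0.32,-0.17,0.0],[0.0,0.0,0.018]],[-1,[0,0,0],[0,0,0]]]
[[-1,[0.0,0.0,0.07],[0.0,0.0,0.0]]]
end [471.3 205.8  22.3] 9
```

Emit:
{"fn": "apply_moves", "kwargs": {"targets": [[-1,[0,0,-0.1],[0,0,0]],[-1,[0.34,-0.12,0],[0,0,0.019]],[-1,[0.34,-0.13,0],[0,0,0.018]],[-1,[0.34,-0.13,0],[0,0,0.019]],[-1,[0.33,-0.15,0],[0,0,0.018]],[-1,[0.33,-0.16,0],[0,0,0.019]],[-1,[0.32,-0.17,0],[0,0,0.018]],[-1,[0,0,0],[0,0,0]]]}}

```text
t: 6.68
ee_pos: [469.4, 206.6, 28.4]
orientation: [-2.368, -2.063, 0.0]
ft_force: [-1.7, 3.8, -2.5]
width: 65.9
grasp_force: 30.0
```

```bash
python3 - <<'E'
from h import *
o=ctrl.get_obs(); print(o['ee_pos'],o['orientation'],o['ft_force'],o['width'],o['grasp_force'])
C={n:cam(n) for n in ('top','scene')}
for p0 in ((484.7,299.8,-.14),(473.5-1.5,205.8,-.14)):
    for n,v in efit(p0,C).items(): print(n,v.round(3))
a=C['top'][0][190:250,150:250];b=C['scene'][0][140:220,260:360]
cv2.imwrite('pics/crop3.png',np.vstack([cv2.resize(a,(500,300),interpolation=cv2.INTER_CUBIC),cv2.resize(b,(375,300),interpolation=cv2.INTER_CUBIC)[:, :] if 0 else cv2.copyMakeBorder(cv2.resize(b,(375,300),interpolation=cv2.INTER_CUBIC),0,0,0,125,cv2.BORDER_CONSTANT)]))
E
```

```text
[469.35094352 206.63981559  28.41312064] [-2.36841227e+00 -2.06329059e+00  1.61215757e-04] [-1.67923287  3.75925374 -2.45506539] 65.94114587443084 29.99579720199108
top [ 4.82911e+02  2.99396e+02 -1.25000e-01 -1.04113e+02]
scene [ 4.30676e+02  3.31530e+02 -3.16000e-01 -1.42453e+02]
top [ 4.79072e+02  1.97293e+02 -1.73000e-01 -1.01061e+02]
scene [ 4.66382e+02  2.09558e+02 -1.31000e-01 -1.25483e+02]
```

View pics/crop3.png

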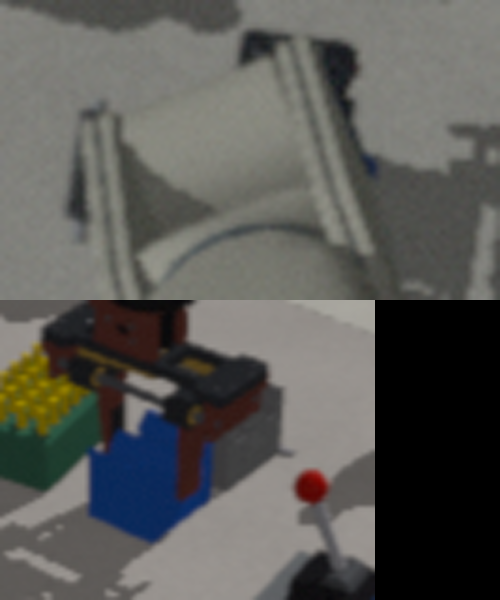

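The gripper hides most of the top view. The scene crop shows the blue module held just short of the grey rack. I'll correct x, lower it, and push towards the rack while watching force.

Emit:
{"fn": "apply_moves", "kwargs": {"targets": [[-1,[0,0.06,0],[0,0,0]],[-1,[0,0,0.07],[0,0,0]],[-1,[0.06,0,0],[0,0,0]],[-1,[0.06,0,0],[0,0,0]],[-1,[0.06,0,0],[0,0,0]],[-1,[0.04,0,0],[0,0,0]],[-1,[0,0,0],[0,0,0]]]}}

```text
t: 7.65
ee_pos: [474.5, 213.6, 26.4]
orientation: [2.369, 2.061, -0.004]
ft_force: [-4.7, -12.7, 24.2]
width: 65.9
grasp_force: 30.0
```

Emit:
{"fn": "apply_moves", "kwargs": {"targets": [[-1,[0,0,-0.03],[0,0,0]],[-1,[0,0,0],[0,0,0]]]}}

```text
t: 7.9
ee_pos: [474.7, 215.1, 26.5]
orientation: [2.37, 2.061, -0.001]
ft_force: [0.2, -7.1, 6.2]
width: 66.0
grasp_force: 30.0
```

Emit:
{"fn": "apply_moves", "kwargs": {"targets": [[-1,[0.04,0,0],[0,0,0]],[-1,[0.04,0,0],[0,0,0]],[-1,[0,0,0],[0,0,0]]]}}

```text
t: 8.28
ee_pos: [475.0, 219.2, 26.5]
orientation: [2.37, 2.062, -0.002]
ft_force: [-0.9, -7.3, 6.0]
width: 65.7
grasp_force: 30.0
```

Emit:
{"fn": "apply_moves", "kwargs": {"targets": [[-1,[0.04,0,0],[0,0,0]],[-1,[0.02,0,0],[0,0,0]],[-1,[0,0,0],[0,0,0]]]}}

```text
t: 8.65
ee_pos: [475.4, 222.1, 26.5]
orientation: [2.37, 2.062, -0.002]
ft_force: [-0.9, -6.4, 6.3]
width: 65.9
grasp_force: 30.0
```

Emit:
{"fn": "apply_moves", "kwargs": {"targets": [[-1,[0.04,0,0],[0,0,0]],[-1,[0.02,0,0],[0,0,0]],[-1,[0,0,0],[0,0,0]]]}}

```text
t: 9.02
ee_pos: [475.4, 222.9, 26.5]
orientation: [2.368, 2.062, -0.007]
ft_force: [-0.2, -21.0, 10.9]
width: 66.2
grasp_force: 30.0
```

Emit:
{"fn": "apply_moves", "kwargs": {"targets": [[-1,[0.03,0,0],[0,0,0]],[-1,[0,0,0],[0,0,0]],[1,[0,0,0],[0,0,0]],[1,[0,0,0],[0,0,0]],[1,[0,0,0],[0,0,0]],[1,[0,0,-0.9],[0,0,0]],[1,[0,0,-1],[0,0,0]],[1,[0,0,-1],[0,0,0]]]}}

```text
t: 10.02
ee_pos: [475.8, 227.9, 172.6]
orientation: [-2.37, -2.062, 0.0]
ft_force: [0.7, 0.3, 0.6]
width: 87.9
grasp_force: 0.0
```

Emit:
{"fn": "apply_moves", "kwargs": {"targets": [[1,[-0.9,0,-0.5],[0,0,0]],[1,[-1,0,0],[0,0,0]],[1,[-1,0,0],[0,0,0]],[1,[-1,0,0],[0,0,0]],[1,[-1,0,0],[0,0,0]],[1,[-1,0,0],[0,0,0]],[1,[0,0,0],[0,0,0]]]}}

```text
t: 10.9
ee_pos: [434.9, -66.8, 196.3]
orientation: [2.375, 2.056, 0.0]
ft_force: [0.0, 0.7, -0.4]
width: 87.7
grasp_force: 0.0
```

```bash
python3 - <<'E'
from h import *
o=ctrl.get_obs(); print(o['ee_pos'],o['qpos'].round(3),o['ft_force'])
C={n:cam(n) for n in ('top','scene')}
for p0 in ((484.7,299.8,-.14),(474.5,221.5,-.14)):
    for n,v in efit(p0,C).items(): print(n,v.round(3))
a=C['top'][0][195:255,150:250];b=C['scene'][0][150:225,260:360]
cv2.imwrite('pics/crop4.png',np.vstack([cv2.resize(x,None,fx=5,fy=5,interpolation=cv2.INTER_CUBIC) for x in (a,b)]))
E
```

```text
[434.8519137  -66.76515983 196.29621671] [-0.179  0.188  2.046 -0.     0.907 -0.036] [ 0.03089193  0.65912902 -0.39457357]
top [ 4.85508e+02  2.99028e+02 -1.37000e-01 -1.66875e+02]
scene [ 4.82675e+02  3.02374e+02 -1.60000e-01 -1.43157e+02]
top [ 4.74858e+02  2.19876e+02 -1.25000e-01 -1.74791e+02]
scene [ 4.70898e+02  2.24387e+02 -2.16000e-01 -1.33482e+02]
```

View pics/crop4.png

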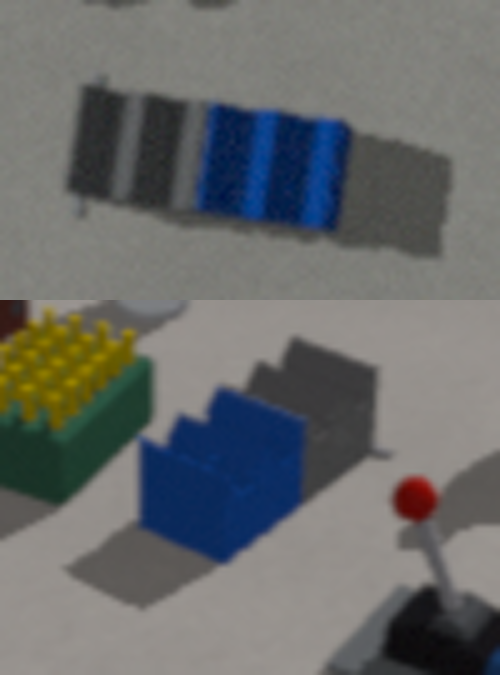

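The top crop shows blue flush and in line with grey, with edges continuous from (85,90) to (345,125). The fit gives x' ≈ 0 and y' ≈ -79.5, so step 1 is done. Next I'll test whether the tool can tilt to point +y.

Emit:
{"fn": "apply_moves", "kwargs": {"targets": [[1,[0,0,-1],[0,0,0]],[1,[0,0,-1],[0,0,0]],[1,[0,0,-1],[0,0,0]],[1,[0,0,0],[0,0.11,0]],[1,[0,0,0],[0,0.11,0]],[1,[0,0,0],[0,0.11,0]],[1,[0,0,0],[0,0.11,0]],[1,[0,0,0],[0,0.11,0]]]}}

```text
t: 12.0
ee_pos: [435.8, -63.6, 346.8]
orientation: [-1.837, -1.602, -0.854]
ft_force: [0.0, 0.7, -1.1]
width: 87.5
grasp_force: 0.0
```

```bash
python3 -c "
from h import *
o=ctrl.get_obs();print(o['ee_pos'].round(1),o['qpos'].round(4).tolist());print(R.from_rotvec(o['orientation']).as_matrix().round(4).tolist())"
```

```text
[435.8 -63.6 346.8] [-0.66, 0.2224, 1.8861, 0.724, 1.5667, -0.7326]
[[0.0872, 0.9906, 0.1058], [0.6397, -0.1371, 0.7563], [0.7637, 0.0017, -0.6456]]
```

Emit:
{"fn": "apply_moves", "kwargs": {"targets": [[1,[0,0,0],[0,0.11,0]],[1,[0,0,0],[0,0.11,0]],[1,[0,0,0],[0,0.11,0]],[1,[0,0,0],[0,0.11,0]],[1,[0,0,0],[0,0,0]]]}}

```text
t: 12.62
ee_pos: [435.2, -63.3, 343.9]
orientation: [-1.322, -1.145, -1.298]
ft_force: [0.8, 0.1, -0.2]
width: 88.3
grasp_force: 0.0
```

```bash
python3 -c "
from h import *
o=ctrl.get_obs();print(o['ee_pos'].round(1),o['qpos'].round(4).tolist());print(R.from_rotvec(o['orientation']).as_matrix().round(4).tolist())"
```

```text
[435.2 -63.3 343.9] [-0.7774, 0.584, 1.9135, 1.0261, 1.9267, -1.025]
[[0.0081, 0.9906, 0.1364], [0.0119, -0.1365, 0.9906], [0.9999, -0.0064, -0.0129]]
```

The tilt works and all joints are in range. I'll fit a quick kinematic model from the readings to check reach at the slots.

```bash
cat > kin.py <<'E'
import numpy as np
from scipy.spatial.transform import Rotation as R
from scipy.optimize import least_squares
D=[([-0.179,.188,2.046,0,.907,-.036],[434.85,-66.77,196.3],R.from_rotvec([2.375,2.056,0]).as_matrix()),
([-1.195,.424,1.631,0,1.089,-.019],[240.2,-576.4,221.9],R.from_rotvec([-3.079,-.616,0]).as_matrix()),
([-0.66,0.2224,1.8861,0.724,1.5667,-0.7326],[435.8,-63.6,346.8],np.array([[0.0872,0.9906,0.1058],[0.6397,-0.1371,0.7563],[0.7637,0.0017,-0.6456]])),
([-0.7774,0.584,1.9135,1.0261,1.9267,-1.025],[435.2,-63.3,343.9],np.array([[0.0081,0.9906,0.1364],[0.0119,-0.1365,0.9906],[0.9999,-0.0064,-0.0129]]))]
def fk(q,k,s=(1,1,1)):
    a1,lat,h,L2,e,L3,d6=k
    R1=R.from_euler('z',q[0]); R2=R1*R.from_euler('y',q[1]); R3=R2*R.from_euler('y',q[2]); R4=R3*R.from_euler('z',s[0]*q[3]); R5=R4*R.from_euler('y',s[1]*q[4]); R6=R5*R.from_euler('z',s[2]*q[5])
    return R1.apply([a1,lat,h])+R2.apply([0,0,L2])+R3.apply([e,0,L3])+R5.apply([0,0,d6]), R6
best=None
for s in [(a,1,b) for a in (1,-1) for b in (1,-1)]:
    T=[(fk(q,np.zeros(7),s)[1].inv()*R.from_matrix(m)) for q,p,m in D]
    sp=max((T[0].inv()*t).magnitude() for t in T)
    r=least_squares(lambda k:np.concatenate([fk(q,k,s)[0]-p+0*k[0] for q,p,m in D]+[(k-[0,12,350,400,0,400,250])*.005]),[0,12,350,400,0,400,250])
    if best is None or sp<best[0]: best=(sp,s,T[0],r)
sp,S,T6,res=best; KK=res.x
LO=[-3,-.9,.09,-1.31,.11,-2.54]; HI=[3,2.11,2.58,4.45,2.69,2.54]
def ik(p,Rt,q0):
    def f(q):
        a,b=fk(q,KK,S); return np.r_[(a-p)/10,((b*T6).inv()*Rt).as_rotvec()*20]
    r=least_squares(f,np.clip(q0,np.array(LO)+.01,np.array(HI)-.01),bounds=(LO,HI)); return r.x,np.abs(r.fun).max()
if __name__=='__main__':
    print(sp,S,KK.round(1),'posres',np.abs(res.fun[:12]).max().round(2),T6.as_matrix().round(2).tolist())
    u=np.array([.1395,.99,0]);v=np.array([.99,-.1395,0]);G=np.array([486.7,301.2,0])
    Rt=R.from_matrix(np.c_[[0,0,1],v,u])
    q0=D[3][0]
    for s in (20,-20,-60,-100):
        for z in (240,108):
            q,e=ik(G+u*s+[0,0,z],Rt,q0); print(s,z,q.round(2),round(e,3))
E
python3 kin.py
```

```text
0.0015617752150148777 (1, 1, 1) [-4.000e-01  1.180e+01  3.127e+02  5.637e+02  7.790e+01  4.856e+02
  3.098e+02] posres 0.17 [[-0.0, -1.0, 0.0], [1.0, -0.0, -0.0], [0.0, 0.0, 1.0]]
20 240 [ 0.01  0.74  2.11  1.71  1.53 -1.28] 0.0
20 108 [ 0.01  1.04  2.02  1.72  1.56 -1.49] 0.0
-20 240 [-0.08  0.74  2.12  1.62  1.56 -1.29] 0.0
-20 108 [-0.08  1.04  2.03  1.63  1.57 -1.5 ] 0.0
-60 240 [-0.17  0.74  2.12  1.54  1.58 -1.29] 0.0
-60 108 [-0.17  1.04  2.04  1.54  1.57 -1.51] 0.0
-100 240 [-0.27  0.74  2.12  1.45  1.61 -1.29] 0.0
-100 108 [-0.27  1.04  2.03  1.45  1.58 -1.5 ] 0.0
```

The model fits to 0.2 mm and every slot is reachable with margin. I'll add a joint check to the planner and plan the red cassette first.

```bash
python3 - <<'E'
s=open('plan.py').read()
s=s.replace("    rows=[]\n","    rows=[]; q=np.array(ctrl.get_obs()['qpos']) if start is None else start[2]; qm=0; lim=np.array([2.39,2.39,3.01,3.14,3.14,3.14])*.7/8\n",1)
s=s.replace("            q=p0+(tp-p0)*i/n; s=np.round(r.inv().apply(q-p)/50,2)","            g=p0+(tp-p0)*i/n; s=np.round(r.inv().apply(g-p)/50,2)")
s=s.replace("rows.append([jaw,","q1,e=kin.ik(p,r,q); qm=max(qm,(abs(q1-q)/lim).max(),9*(e>.05)); q=q1; rows.append([jaw,")
s=s.replace("print('end',p.round(1),len(rows)); return p,r","print('end',p.round(1),len(rows),'speed frac',round(qm,2),'q',q.round(2)); return p,r,q")
s=s.replace("from h import *","from h import *\nimport kin")
s+='''
U=np.array([.1395,.99,0]);VV=np.array([.99,-.1395,0]);G=np.array([486.7,301.2,0])
TILT=R.from_matrix(np.c_[[0,0,1.],VV,U])
SL={'g':(619,-147,-.91),'r':(448.5,-156,-.837),'o':(441,-336,-.613),'b':(617,-303,-1.0)}
HUE={'g':70,'r':2,'o':15,'b':109}
def locate(k,p0=None):
    p0=p0 or SL[k]; P=[]
    for n in ('top','scene'):
        im,K,V=cam(n); c=[]
        for d in regions('cassette_a',n):
            h,m=cascol(im,d['region'])
            if m>25 and abs(h-HUE[k])<6 and d['region'].sum()<900: c.append((d['score'],d['region']))
        if not c: print(n,'none'); continue
        m=max(c,key=lambda x:x[0])[1]; x0=unproj(np.argwhere(m)[:,::-1].mean(0),K,V,5)[0]
        p,co=fit(CAS,x0[:2],[(m,K,V)],[p0[2],p0[2]+.6,p0[2]-.6]); p[2]=(p[2]+np.pi/2)%np.pi-np.pi/2
        print(k,n,p.round(2),'cost',round(co,3),m.sum()); P.append(p)
    return np.mean(P,0)
def pick_rows(p,d=45,lean=0,hov=120,flip=0,start=None):
    phi=p[2]+np.pi/2+np.pi*flip; L=np.array([np.cos(phi),np.sin(phi),0]); b=down(phi)*R.from_rotvec([0,-lean,0])
    g=np.array([p[0],p[1],0])+L*d
    return plan([(1,g+[0,0,hov],b,0),(1,g+[0,0,20],b,0),(1,g+[0,0,2],b,1),(-1,g+[0,0,2],b,3)],start=start)
def carry_rows(slot,z=113,start=None):
    t=G+U*(slot+3); o=ctrl.get_obs(); c=np.array(o['ee_pos']) if start is None else start[0]
    return plan([(-1,c+[0,0,160],None,0),(-1,G+U*(-180)+[0,0,300],TILT,0),(-1,t+[0,0,240],TILT,1)],start=start)
'''
open('plan.py','w').write(s)
E
python3 - <<'E'
from plan import *
p=locate('r'); print(p)
pick_rows(p)
E
```

```text
r top [ 448.73 -157.72   -0.81] cost 0.117 596
r scene [ 446.06 -154.42   -0.81] cost 0.066 728
[ 447.39319758 -156.07079431   -0.81295371]
[[1,[-0.41,0.09,-0.09],[-0.03,-0.086,0.031]],[1,[-0.42,0.12,-0.03],[-0.03,-0.086,0.031]],[1,[-0.41,0.14,0.03],[-0.03,-0.086,0.031]],[1,[-0.4,0.16,0.1],[-0.031,-0.086,0.031]],[1,[-0.37,0.16,0.15],[-0.03,-0.086,0.031]],[1,[-0.34,0.18,0.21],[-0.03,-0.086,0.03]],[1,[-0.3,0.18,0.26],[-0.03,-0.087,0.031]],[1,[-0.24,0.18,0.31],[-0.03,-0.086,0.031]]]
[[1,[-0.2,0.17,0.35],[-0.03,-0.086,0.031]],[1,[-0.14,0.17,0.37],[-0.03,-0.086,0.031]],[1,[-0.08,0.15,0.4],[-0.03,-0.086,0.031]],[1,[0.0,0.0,0.67],[0.0,0.0,0.0]],[1,[0.0,0.0,0.67],[0.0,0.0,0.0]],[1,[0.0,0.0,0.66],[0.0,0.0,0.0]],[1,[0.0,0.0,0.36],[0.0,0.0,0.0]],[1,[0,0,0],[0,0,0]]]
[[-1,[0.0,0.0,0.0],[0.0,0.0,0.0]],[-1,[0,0,0],[0,0,0]],[-1,[0,0,0],[0,0,0]],[-1,[0,0,0],[0,0,0]]]
end [ 479.9 -125.     2.2] 20 speed frac 0.99 q [-0.28  0.62  2.01  0.    0.51  0.53]
```

Emit:
{"fn": "apply_moves", "kwargs": {"targets": [[1,[-0.41,0.09,-0.09],[-0.03,-0.086,0.031]],[1,[-0.42,0.12,-0.03],[-0.03,-0.086,0.031]],[1,[-0.41,0.14,0.03],[-0.03,-0.086,0.031]],[1,[-0.4,0.16,0.1],[-0.031,-0.086,0.031]],[1,[-0.37,0.16,0.15],[-0.03,-0.086,0.031]],[1,[-0.34,0.18,0.21],[-0.03,-0.086,0.03]],[1,[-0.3,0.18,0.26],[-0.03,-0.087,0.031]],[1,[-0.24,0.18,0.31],[-0.03,-0.086,0.031]]]}}

```text
t: 13.82
ee_pos: [468.7, -109.1, 183.1]
orientation: [-2.545, -1.234, -0.466]
ft_force: [-0.8, 0.3, -0.6]
width: 87.8
grasp_force: 0.0
```

Emit:
{"fn": "apply_moves", "kwargs": {"targets": [[1,[-0.2,0.17,0.35],[-0.03,-0.086,0.031]],[1,[-0.14,0.17,0.37],[-0.03,-0.086,0.031]],[1,[-0.08,0.15,0.4],[-0.03,-0.086,0.031]],[1,[0,0,0.67],[0,0,0]],[1,[0,0,0],[0,0,0]]]}}

```text
t: 14.45
ee_pos: [478.9, -123.6, 85.9]
orientation: [-2.914, -1.16, 0.0]
ft_force: [-0.3, -0.6, 1.0]
width: 87.8
grasp_force: 0.0
```

```bash
python3 - <<'E'
from plan import *
pick_rows((447.4,-156.1,-.813),hov=80)
E
```

```text
[[1,[0.0,0.04,0.12],[-0.003,-0.001,0.0]],[1,[0.0,0.0,0.6],[0.0,0.0,0.0]],[1,[0.0,0.0,0.6],[0.0,0.0,0.0]],[1,[0.0,0.0,0.36],[0.0,0.0,0.0]],[1,[0,0,0],[0,0,0]],[-1,[0.0,0.0,0.0],[0.0,0.0,0.0]],[-1,[0,0,0],[0,0,0]],[-1,[0,0,0],[0,0,0]]]
[[-1,[0,0,0],[0,0,0]]]
end [ 480.2 -125.1    1.9] 9 speed frac 0.28 q [-0.28  0.62  2.01 -0.    0.51  0.53]
```

Emit:
{"fn": "apply_moves", "kwargs": {"targets": [[1,[0,0.04,0.12],[-0.003,-0.001,0]],[1,[0,0,0.6],[0,0,0]],[1,[0,0,0.6],[0,0,0]],[1,[0,0,0.36],[0,0,0]],[1,[0,0,0],[0,0,0]],[-1,[0,0,0],[0,0,0]],[-1,[0,0,0],[0,0,0]],[-1,[0,0,0],[0,0,0]]]}}

```text
t: 15.45
ee_pos: [480.7, -126.0, 2.0]
orientation: [2.919, 1.16, 0.001]
ft_force: [0.2, -0.0, -0.7]
width: 61.7
grasp_force: 0.0
```

Emit:
{"fn": "apply_moves", "kwargs": {"targets": [[-1,[0,0,0],[0,0,0]],[-1,[0,0,-0.3],[0,0,0]],[-1,[0,0,-0.8],[0,0,0]],[-1,[0,0,-0.8],[0,0,0]],[-1,[0,0,-0.8],[0,0,0]]]}}

```text
t: 16.08
ee_pos: [480.2, -125.8, 138.5]
orientation: [2.919, 1.16, 0.0]
ft_force: [0.9, 0.6, -0.6]
width: 49.9
grasp_force: 30.0
```

```bash
python3 - <<'E'
from plan import *
o=ctrl.get_obs(); print(o['ee_pos'].round(1),o['width'],o['ft_force'].round(1))
c=o['ee_pos']
plan([(-1,c+[0,0,60],None,0),(-1,G+U*(-180)+[0,0,300],TILT,0),(-1,G+U*23+[0,0,230],TILT,1)])
E
```

```text
[ 480.2 -125.8  138.5] 49.9431574502498 [ 0.9  0.6 -0.6]
[[-1,[0.0,0.0,-0.6],[0.0,0.0,0.0]],[-1,[0.0,0.0,-0.6],[0.0,0.0,0.0]],[-1,[0.29,-0.35,-0.18],[0.031,0.087,-0.031]],[-1,[0.32,-0.35,-0.13],[0.03,0.087,-0.03]],[-1,[0.35,-0.33,-0.06],[0.031,0.087,-0.031]],[-1,[0.38,-0.32,0.0],[0.03,0.088,-0.03]],[-1,[0.38,-0.3,0.07],[0.031,0.087,-0.031]],[-1,[0.38,-0.27,0.13],[0.03,0.087,-0.03]]]
[[-1,[0.37,-0.25,0.2],[0.031,0.087,-0.031]],[-1,[0.36,-0.22,0.26],[0.031,0.087,-0.03]],[-1,[0.32,-0.19,0.32],[0.03,0.087,-0.031]],[-1,[0.28,-0.15,0.37],[0.031,0.087,-0.03]],[-1,[0.24,-0.13,0.4],[0.03,0.087,-0.031]],[-1,[-0.28,0.0,0.81],[0.0,0.0,0.0]],[-1,[-0.28,0.0,0.82],[0.0,0.0,0.0]],[-1,[-0.28,0.0,0.81],[0.0,0.0,0.0]]]
[[-1,[-0.28,0.0,0.81],[0.0,0.0,0.0]],[-1,[-0.28,0.0,0.81],[0.0,0.0,0.0]],[-1,[0,0,0],[0,0,0]]]
end [490.1 323.7 229.9] 19 speed frac 0.73 q [ 0.01  0.77  2.1   1.72  1.53 -1.3 ]
```

Gripped at 49.9 mm width. Now I'll carry it to the far slot.

Emit:
{"fn": "apply_moves", "kwargs": {"targets": [[-1,[0,0,-0.6],[0,0,0]],[-1,[0,0,-0.6],[0,0,0]],[-1,[0.29,-0.35,-0.18],[0.031,0.087,-0.031]],[-1,[0.32,-0.35,-0.13],[0.03,0.087,-0.03]],[-1,[0.35,-0.33,-0.06],[0.031,0.087,-0.031]],[-1,[0.38,-0.32,0],[0.03,0.088,-0.03]],[-1,[0.38,-0.3,0.07],[0.031,0.087,-0.031]],[-1,[0.38,-0.27,0.13],[0.03,0.087,-0.03]]]}}

```text
t: 17.08
ee_pos: [470.1, 10.1, 253.5]
orientation: [-2.098, -1.238, -0.859]
ft_force: [-1.3, -0.2, -1.4]
width: 49.8
grasp_force: 30.0
```

Emit:
{"fn": "apply_moves", "kwargs": {"targets": [[-1,[0.37,-0.25,0.2],[0.031,0.087,-0.031]],[-1,[0.36,-0.22,0.26],[0.031,0.087,-0.03]],[-1,[0.32,-0.19,0.32],[0.03,0.087,-0.031]],[-1,[0.28,-0.15,0.37],[0.031,0.087,-0.03]],[-1,[0.24,-0.13,0.4],[0.03,0.087,-0.031]],[-1,[-0.28,0,0.81],[0,0,0]],[-1,[-0.28,0,0.82],[0,0,0]],[-1,[-0.28,0,0.81],[0,0,0]]]}}

```text
t: 18.08
ee_pos: [479.5, 244.5, 256.2]
orientation: [-1.312, -1.141, -1.313]
ft_force: [0.9, -0.7, -1.1]
width: 49.6
grasp_force: 30.0
```

Emit:
{"fn": "apply_moves", "kwargs": {"targets": [[-1,[-0.28,0,0.81],[0,0,0]],[-1,[-0.28,0,0.81],[0,0,0]],[-1,[0,0,0],[0,0,0]]]}}

```text
t: 18.45
ee_pos: [489.3, 325.9, 227.8]
orientation: [-1.309, -1.142, -1.309]
ft_force: [-0.5, -0.1, -1.1]
width: 49.5
grasp_force: 30.0
```

```bash
python3 - <<'E'
from plan import *
o=ctrl.get_obs(); print(o['ee_pos'].round(1),o['width'],R.from_rotvec(o['orientation']).as_matrix().round(3).tolist())
plan([(-1,G+U*23+[0,0,190],TILT,1)])
C={n:cam(n) for n in ('top','scene')}
a=C['top'][0][170:250,130:270];b=C['scene'][0][90:225,260:400]
cv2.imwrite('pics/crop5.png',np.hstack([cv2.resize(x,(396,int(396*x.shape[0]/x.shape[1]) if 0 else 380),interpolation=cv2.INTER_CUBIC) for x in (a,b)]))
E
```

```text
[489.3 325.9 227.8] 49.50687896968359 [[-0.0, 0.991, 0.136], [0.0, -0.136, 0.991], [1.0, 0.0, -0.0]]
[[-1,[-0.76,0.02,-0.04],[-0.003,0.0,0.0]],[-1,[0,0,0],[0,0,0]]]
end [490.  323.8 189.8] 2 speed frac 0.41 q [ 0.01  0.86  2.08  1.72  1.54 -1.37]
```

View pics/crop5.png

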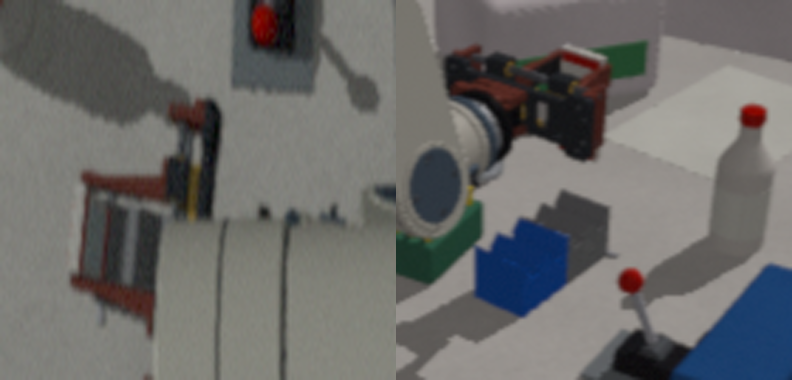

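```bash
python3 - <<'E'
from plan import *
_,K,V=cam('scene'); o=ctrl.get_obs(); r=R.from_rotvec(o['orientation'])
P=[o['ee_pos']+r.apply([x,y,-3]) for x,y in ((15,-25),(15,25),(-105,25),(-105,-25))]
u=proj(P,K,V); print(np.c_[396+(u[:,0]-260)*396/140,(u[:,1]-90)*380/135].round(0))
E
```

```text
[[564.  48.]
 [604.  60.]
 [598. 164.]
 [560. 151.]]
```

The red top band in the scene crop at (583,57) matches the predicted corners, so the cassette hangs as planned. Lowering now.

Emit:
{"fn": "apply_moves", "kwargs": {"targets": [[-1,[-0.76,0.02,-0.04],[0,0,0]],[-1,[-0.4,0,0],[0,0,0]],[-1,[-0.4,0,0],[0,0,0]],[-1,[-0.3,0,0],[0,0,0]],[-1,[0,0,0],[0,0,0]]]}}

```text
t: 19.23
ee_pos: [491.5, 320.5, 134.3]
orientation: [-1.314, -1.138, -1.312]
ft_force: [-0.1, 0.0, -0.2]
width: 49.9
grasp_force: 30.0
```

Emit:
{"fn": "apply_moves", "kwargs": {"targets": [[-1,[-0.2,0,0],[0,0,0]],[-1,[-0.16,0,0],[0,0,0]],[-1,[0,0,0],[0,0,0]]]}}

```text
t: 19.6
ee_pos: [490.9, 321.4, 116.4]
orientation: [-1.313, -1.139, -1.311]
ft_force: [0.2, -0.3, -1.1]
width: 49.7
grasp_force: 30.0
```

Emit:
{"fn": "apply_moves", "kwargs": {"targets": [[-1,[-0.08,0,0],[0,0,0]],[-1,[0,0,0],[0,0,0]]]}}

```text
t: 19.85
ee_pos: [491.0, 321.5, 112.8]
orientation: [-1.313, -1.14, -1.311]
ft_force: [0.2, 0.0, -0.3]
width: 49.3
grasp_force: 30.0
```

Emit:
{"fn": "apply_moves", "kwargs": {"targets": [[1,[0,0,0],[0,0,0]],[1,[0,0,0],[0,0,0]],[1,[0,0,0],[0,0,0]],[1,[0,0,-0.6],[0,0,0]],[1,[0,0,-1],[0,0,0]],[1,[0.8,0,-0.5],[0,0,0]],[1,[0.9,0,-0.3],[0,0,0]],[1,[0.9,0,-0.3],[0,0,0]]]}}

```text
t: 20.85
ee_pos: [472.1, 187.0, 244.1]
orientation: [-1.313, -1.138, -1.312]
ft_force: [0.9, 0.1, 0.7]
width: 87.9
grasp_force: 0.0
```

```bash
python3 - <<'E'
from plan import *
C={n:cam(n) for n in ('top','scene')}
a=C['top'][0][170:250,130:270];b=C['scene'][0][90:225,260:400]
cv2.imwrite('pics/crop6.png',np.hstack([cv2.resize(x,(396,380),interpolation=cv2.INTER_CUBIC) for x in (a,b)]))
p=locate('g'); print(p)
q=p.copy(); pick_rows(p,hov=80)
E
```

```text
g top [ 619.08 -148.57   -0.89] cost 0.052 649
g scene [ 616.71 -145.1    -0.88] cost 0.083 847
[ 617.89456319 -146.8345517    -0.88660993]
[[1,[-0.29,0.4,-0.51],[-0.034,-0.086,0.034]],[1,[-0.34,0.45,-0.44],[-0.034,-0.086,0.033]],[1,[-0.37,0.48,-0.36],[-0.033,-0.087,0.034]],[1,[-0.38,0.53,-0.29],[-0.034,-0.086,0.034]],[1,[-0.39,0.55,-0.21],[-0.034,-0.086,0.034]],[1,[-0.38,0.59,-0.13],[-0.034,-0.086,0.033]],[1,[-0.36,0.61,-0.04],[-0.034,-0.087,0.034]],[1,[-0.33,0.63,0.04],[-0.033,-0.086,0.034]]]
[[1,[-0.29,0.64,0.11],[-0.034,-0.086,0.034]],[1,[-0.23,0.65,0.18],[-0.034,-0.086,0.033]],[1,[-0.17,0.65,0.24],[-0.034,-0.086,0.034]],[1,[0.0,0.0,0.6],[0.0,0.0,0.0]],[1,[0.0,0.0,0.6],[0.0,0.0,0.0]],[1,[0.0,0.0,0.36],[0.0,0.0,0.0]],[1,[0,0,0],[0,0,0]],[-1,[0.0,0.0,0.0],[0.0,0.0,0.0]]]
[[-1,[0,0,0],[0,0,0]],[-1,[0,0,0],[0,0,0]],[-1,[0,0,0],[0,0,0]]]
end [ 652.8 -118.5    2.1] 19 speed frac 0.86 q [-0.2   0.76  1.63  0.    0.75  0.69]
```

View pics/crop6.png

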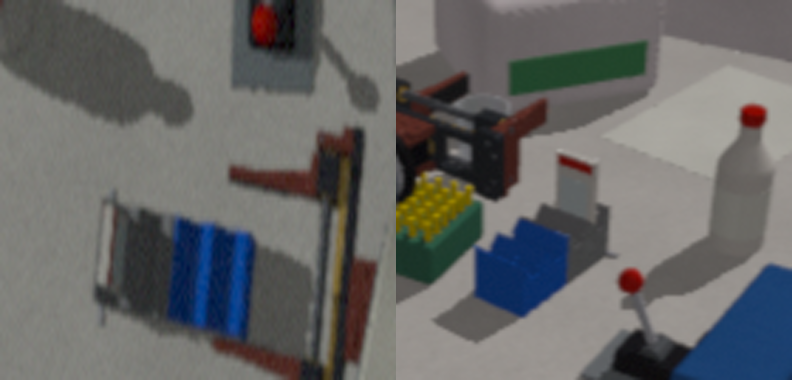

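Red stands upright in the far slot, with its band at scene (576,165). Next is green.

Emit:
{"fn": "apply_moves", "kwargs": {"targets": [[1,[-0.29,0.4,-0.51],[-0.034,-0.086,0.034]],[1,[-0.34,0.45,-0.44],[-0.034,-0.086,0.033]],[1,[-0.37,0.48,-0.36],[-0.033,-0.087,0.034]],[1,[-0.38,0.53,-0.29],[-0.034,-0.086,0.034]],[1,[-0.39,0.55,-0.21],[-0.034,-0.086,0.034]],[1,[-0.38,0.59,-0.13],[-0.034,-0.086,0.033]],[1,[-0.36,0.61,-0.04],[-0.034,-0.087,0.034]],[1,[-0.33,0.63,0.04],[-0.033,-0.086,0.034]]]}}

```text
t: 22.15
ee_pos: [603.7, -35.1, 123.1]
orientation: [-2.573, -1.155, -0.464]
ft_force: [-1.0, 0.1, -1.5]
width: 87.9
grasp_force: 0.0
```

Emit:
{"fn": "apply_moves", "kwargs": {"targets": [[1,[-0.29,0.64,0.11],[-0.034,-0.086,0.034]],[1,[-0.23,0.65,0.18],[-0.034,-0.086,0.033]],[1,[-0.17,0.65,0.24],[-0.034,-0.086,0.034]],[1,[0,0,0],[0,0,0]],[1,[0,0,0],[0,0,0]]]}}

```text
t: 22.78
ee_pos: [651.5, -117.5, 79.3]
orientation: [-2.955, -1.056, 0.0]
ft_force: [0.1, 0.7, 0.4]
width: 87.6
grasp_force: 0.0
```

```bash
python3 - <<'E'
from plan import *
pick_rows((617.9,-146.8,-.887),hov=60)
E
```

```text
[[1,[0.01,0.03,0.39],[-0.002,-0.001,0.002]],[1,[0.0,0.0,0.8],[0.0,0.0,0.0]],[1,[0.0,0.0,0.36],[0.0,0.0,0.0]],[1,[0,0,0],[0,0,0]],[-1,[0.0,0.0,0.0],[0.0,0.0,0.0]],[-1,[0,0,0],[0,0,0]],[-1,[0,0,0],[0,0,0]],[-1,[0,0,0],[0,0,0]]]
end [ 652.8 -118.3    1.8] 8 speed frac 0.28 q [-0.2   0.76  1.63 -0.    0.75  0.69]
```

Emit:
{"fn": "apply_moves", "kwargs": {"targets": [[1,[0.01,0.03,0.39],[0,0,0]],[1,[0,0,0.8],[0,0,0]],[1,[0,0,0.36],[0,0,0]],[1,[0,0,0],[0,0,0]],[-1,[0,0,0],[0,0,0]],[-1,[0,0,0],[0,0,0]],[-1,[0,0,0],[0,0,0]],[-1,[0,0,0],[0,0,0]]]}}

```text
t: 23.78
ee_pos: [654.5, -119.6, 3.7]
orientation: [2.959, 1.054, 0.003]
ft_force: [1.0, 1.0, -0.2]
width: 51.3
grasp_force: 0.4
```

Emit:
{"fn": "apply_moves", "kwargs": {"targets": [[-1,[0,0,0],[0,0,0]],[-1,[0,0,-0.3],[0,0,0]],[-1,[0,0,-0.8],[0,0,0]],[-1,[0,0,-0.8],[0,0,0]],[-1,[0,0,-0.8],[0,0,0]],[-1,[0,0,-0.8],[0,0,0]],[-1,[0,0,0],[0,0,0]]]}}

```text
t: 24.65
ee_pos: [656.5, -120.2, 183.0]
orientation: [2.956, 1.053, 0.012]
ft_force: [0.4, -0.2, -1.9]
width: 49.9
grasp_force: 29.8
```

```bash
python3 - <<'E'
from plan import *
o=ctrl.get_obs(); print(o['ee_pos'].round(1),o['width'])
plan([(-1,G+U*(-180)+[0,0,300],TILT,0),(-1,G+U*(-17)+[0,0,200],TILT,1)])
E
```

```text
[ 656.5 -120.2  183. ] 49.925977300773134
[[-1,[0.01,-0.57,-0.22],[0.034,0.086,-0.033]],[-1,[0.06,-0.57,-0.18],[0.034,0.086,-0.034]],[-1,[0.11,-0.58,-0.14],[0.034,0.086,-0.033]],[-1,[0.16,-0.57,-0.09],[0.035,0.086,-0.033]],[-1,[0.2,-0.57,-0.03],[0.034,0.086,-0.034]],[-1,[0.23,-0.56,0.03],[0.034,0.087,-0.033]],[-1,[0.25,-0.55,0.09],[0.034,0.086,-0.034]],[-1,[0.26,-0.52,0.15],[0.034,0.086,-0.033]]]
[[-1,[0.27,-0.5,0.21],[0.035,0.086,-0.033]],[-1,[0.25,-0.47,0.28],[0.034,0.086,-0.034]],[-1,[0.24,-0.45,0.34],[0.034,0.086,-0.033]],[-1,[-0.4,0.0,0.65],[0.0,0.0,0.0]],[-1,[-0.4,0.0,0.65],[0.0,0.0,0.0]],[-1,[-0.4,0.0,0.65],[0.0,0.0,0.0]],[-1,[-0.4,0.0,0.66],[0.0,0.0,0.0]],[-1,[-0.4,0.0,0.65],[0.0,0.0,0.0]]]
[[-1,[0,0,0],[0,0,0]]]
end [484.2 284.6 199.9] 17 speed frac 0.75 q [-0.08  0.84  2.1   1.63  1.56 -1.36]
```

Emit:
{"fn": "apply_moves", "kwargs": {"targets": [[-1,[0.01,-0.57,-0.22],[0.034,0.086,-0.033]],[-1,[0.06,-0.57,-0.18],[0.034,0.086,-0.034]],[-1,[0.11,-0.58,-0.14],[0.034,0.086,-0.033]],[-1,[0.16,-0.57,-0.09],[0.035,0.086,-0.033]],[-1,[0.2,-0.57,-0.03],[0.034,0.086,-0.034]],[-1,[0.23,-0.56,0.03],[0.034,0.087,-0.033]],[-1,[0.25,-0.55,0.09],[0.034,0.086,-0.034]],[-1,[0.26,-0.52,0.15],[0.034,0.086,-0.033]]]}}

```text
t: 25.65
ee_pos: [512.0, 57.3, 264.4]
orientation: [-1.805, -1.181, -1.063]
ft_force: [-0.2, 0.8, -2.0]
width: 49.7
grasp_force: 29.8
```

Emit:
{"fn": "apply_moves", "kwargs": {"targets": [[-1,[0.27,-0.5,0.21],[0.035,0.086,-0.033]],[-1,[0.25,-0.47,0.28],[0.034,0.086,-0.034]],[-1,[0.24,-0.45,0.34],[0.034,0.086,-0.033]],[-1,[-0.4,0,0.65],[0,0,0]],[-1,[-0.4,0,0.65],[0,0,0]],[-1,[-0.4,0,0.65],[0,0,0]],[-1,[-0.4,0,0.6],[0,0,0]],[-1,[0,0,0],[0,0,0]]]}}

```text
t: 26.65
ee_pos: [475.8, 251.4, 215.2]
orientation: [-1.315, -1.132, -1.3]
ft_force: [-0.6, -0.3, -0.8]
width: 49.5
grasp_force: 29.8
```

```bash
python3 - <<'E'
from plan import *
o=ctrl.get_obs(); print(o['ee_pos'].round(1),o['width'])
s=plan([(-1,G+U*(-17)+[0,0,200],TILT,1)]); plan([(-1,G+U*(-17)+[0,0,113],TILT,1)],step=20,start=s)
E
```

```text
[475.8 251.4 215.2] 49.51372755916352
[[-1,[-0.3,0.08,0.68],[-0.002,0.001,-0.008]],[-1,[0,0,0],[0,0,0]]]
end [484.2 284.6 200.1] 2 speed frac 0.37 q [-0.08  0.83  2.1   1.63  1.56 -1.36]Traceback (most recent call last):
  File "<stdin>", line 3, in <module>
  File "plan.py", line 7, in plan
    o=ctrl.get_obs(); p,r=(np.array(o['ee_pos']),R.from_rotvec(o['orientation'])) if start is None else start
                      ^^^
ValueError: too many values to unpack (expected 2)
```

Emit:
{"fn": "apply_moves", "kwargs": {"targets": [[-1,[-0.3,0.08,0.68],[-0.002,0.001,-0.008]],[-1,[0,0,0],[0,0,0]],[-1,[-0.4,0,0],[0,0,0]],[-1,[-0.4,0,0],[0,0,0]],[-1,[-0.4,0,0],[0,0,0]],[-1,[0,0,0],[0,0,0]]]}}

```text
t: 27.4
ee_pos: [486.2, 281.9, 141.7]
orientation: [-1.312, -1.138, -1.318]
ft_force: [0.5, 1.3, -2.5]
width: 49.7
grasp_force: 29.8
```

```bash
sed -i 's/else start$/else start[:2]/' plan.py; python3 - <<'E'
from plan import *
plan([(-1,G+U*(-17)+[0,0,117],TILT,1)],step=12)
E
```

```text
[[-1,[-0.16,-0.01,0.01],[0.001,0.0,0.001]],[-1,[-0.17,-0.02,0.02],[0.001,-0.001,0.0]],[-1,[-0.16,-0.01,0.01],[0.001,0.0,0.001]],[-1,[0,0,0],[0,0,0]]]
end [484.5 284.2 117.2] 4 speed frac 0.08 q [-0.08  1.02  2.04  1.63  1.57 -1.49]
```

Emit:
{"fn": "apply_moves", "kwargs": {"targets": [[-1,[-0.16,-0.02,0],[0,0,0]],[-1,[-0.17,-0.02,0],[0,0,0]],[-1,[-0.16,0,0],[0,0,0]],[-1,[-0.08,0,0],[0,0,0]],[-1,[0,0,0],[0,0,0]]]}}

```text
t: 28.02
ee_pos: [484.2, 283.4, 113.3]
orientation: [-1.31, -1.14, -1.318]
ft_force: [0.1, 0.3, -1.5]
width: 49.7
grasp_force: 29.8
```

Emit:
{"fn": "apply_moves", "kwargs": {"targets": [[1,[0,0,0],[0,0,0]],[1,[0,0,0],[0,0,0]],[1,[0,0,0],[0,0,0]],[1,[0,0,-0.6],[0,0,0]],[1,[0,0,-1],[0,0,0]],[1,[0.8,0,-0.5],[0,0,0]],[1,[0.9,0,-0.3],[0,0,0]],[1,[0.9,0,-0.3],[0,0,0]]]}}

```text
t: 29.02
ee_pos: [464.3, 148.8, 244.7]
orientation: [-1.311, -1.139, -1.318]
ft_force: [0.0, -0.2, -0.0]
width: 87.9
grasp_force: 0.0
```

```bash
python3 - <<'E'
from plan import *
C={n:cam(n) for n in ('top','scene')}
a=C['top'][0][170:250,130:270];b=C['scene'][0][90:225,260:400]
cv2.imwrite('pics/crop7.png',np.hstack([cv2.resize(x,(396,380),interpolation=cv2.INTER_CUBIC) for x in (a,b)]))
p=locate('o'); print(p)
pick_rows(p,hov=80)
E
```

```text
o top [ 442.69 -339.14   -0.59] cost 0.255 519
scene none
[ 442.69139519 -339.14107128   -0.58526431]
[[1,[-0.29,0.12,-0.81],[-0.02,-0.089,0.02]],[1,[-0.41,0.16,-0.76],[-0.02,-0.09,0.02]],[1,[-0.49,0.19,-0.69],[-0.02,-0.089,0.021]],[1,[-0.58,0.24,-0.61],[-0.02,-0.09,0.02]],[1,[-0.66,0.27,-0.51],[-0.02,-0.089,0.02]],[1,[-0.71,0.3,-0.41],[-0.02,-0.09,0.02]],[1,[-0.74,0.34,-0.3],[-0.02,-0.089,0.021]],[1,[-0.77,0.37,-0.17],[-0.02,-0.09,0.02]]]
[[1,[-0.78,0.4,-0.06],[-0.02,-0.089,0.02]],[1,[-0.76,0.43,0.06],[-0.02,-0.09,0.02]],[1,[-0.72,0.44,0.19],[-0.019,-0.089,0.02]],[1,[0.0,0.0,0.6],[0.0,0.0,0.0]],[1,[0.0,0.0,0.6],[0.0,0.0,0.0]],[1,[0.0,0.0,0.36],[0.0,0.0,0.0]],[1,[0,0,0],[0,0,0]],[-1,[0.0,0.0,0.0],[0.0,0.0,0.0]]]
[[-1,[0,0,0],[0,0,0]],[-1,[0,0,0],[0,0,0]],[-1,[0,0,0],[0,0,0]]]
end [ 467.7 -301.4    1.9] 19 speed frac 0.7 q [-0.59  0.66  1.88  0.    0.6  -0.01]
```

View pics/crop7.png

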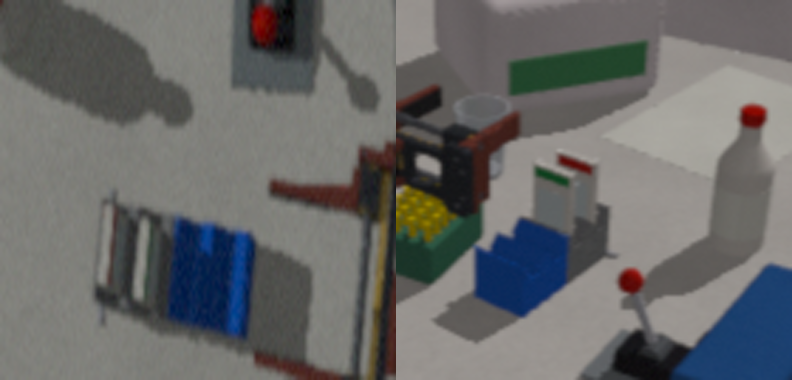

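Red and green both stand in the grey rack. Next is orange.

Emit:
{"fn": "apply_moves", "kwargs": {"targets": [[1,[-0.29,0.12,-0.81],[-0.02,-0.089,0.02]],[1,[-0.41,0.16,-0.76],[-0.02,-0.09,0.02]],[1,[-0.49,0.19,-0.69],[-0.02,-0.089,0.021]],[1,[-0.58,0.24,-0.61],[-0.02,-0.09,0.02]],[1,[-0.66,0.27,-0.51],[-0.02,-0.089,0.02]],[1,[-0.71,0.3,-0.41],[-0.02,-0.09,0.02]],[1,[-0.74,0.34,-0.3],[-0.02,-0.089,0.021]],[1,[-0.77,0.37,-0.17],[-0.02,-0.09,0.02]]]}}

```text
t: 30.32
ee_pos: [466.5, -179.3, 123.3]
orientation: [-2.422, -1.454, -0.464]
ft_force: [0.4, 0.5, -0.5]
width: 87.9
grasp_force: 0.0
```

Emit:
{"fn": "apply_moves", "kwargs": {"targets": [[1,[-0.78,0.4,-0.06],[-0.02,-0.089,0.02]],[1,[-0.76,0.43,0.06],[-0.02,-0.09,0.02]],[1,[-0.72,0.44,0.19],[-0.019,-0.089,0.02]],[1,[0,0,0],[0,0,0]],[1,[0,0,0],[0,0,0]]]}}

```text
t: 30.95
ee_pos: [467.3, -300.0, 79.5]
orientation: [-2.762, -1.486, -0.002]
ft_force: [0.1, 0.3, 0.5]
width: 87.6
grasp_force: 0.0
```

```bash
python3 - <<'E'
from plan import *
p=locate('o'); print(p)
pick_rows((441.3,-336.3,-.605),hov=60)
E
```

```text
top none
scene none
nan
[[1,[0.03,-0.04,0.41],[0.0,-0.001,0.013]],[1,[0.0,0.0,0.8],[0.0,0.0,0.0]],[1,[0.0,0.01,0.36],[0.0,0.0,0.0]],[1,[0,0,0],[0,0,0]],[-1,[0.0,0.0,0.0],[0.0,0.0,0.0]],[-1,[0,0,0],[0,0,0]],[-1,[0,0,0],[0,0,0]],[-1,[0,0,0],[0,0,0]]]
end [ 467.2 -299.3    2.2] 8 speed frac 0.33 q [-0.59  0.66  1.88  0.    0.6   0.01]
  return _methods._mean(a, axis=axis, dtype=dtype,
  ret = ret.dtype.type(ret / rcount)
```

Emit:
{"fn": "apply_moves", "kwargs": {"targets": [[1,[0.03,-0.04,0.41],[0,0,0.013]],[1,[0,0,0.8],[0,0,0]],[1,[0,0,0.36],[0,0,0]],[1,[0,0,0],[0,0,0]],[-1,[0,0,0],[0,0,0]],[-1,[0,0,0],[0,0,0]],[-1,[0,0,0],[0,0,0]],[-1,[0,0,0],[0,0,0]]]}}

```text
t: 32.15
ee_pos: [467.2, -299.4, 2.3]
orientation: [-2.783, -1.458, -0.001]
ft_force: [-0.5, -0.1, 0.2]
width: 51.5
grasp_force: 0.1
```

Emit:
{"fn": "apply_moves", "kwargs": {"targets": [[-1,[0,0,0],[0,0,0]],[-1,[0,0,-0.3],[0,0,0]],[-1,[0,0,-0.8],[0,0,0]],[-1,[0,0,-0.8],[0,0,0]],[-1,[0,0,-0.8],[0,0,0]],[-1,[0,0,-0.8],[0,0,0]],[-1,[0,0,0],[0,0,0]]]}}

```text
t: 33.02
ee_pos: [468.8, -300.6, 181.0]
orientation: [2.778, 1.455, 0.006]
ft_force: [0.1, -0.1, -0.8]
width: 49.8
grasp_force: 30.0
```

```bash
python3 - <<'E'
from plan import *
o=ctrl.get_obs(); print(o['ee_pos'].round(1),o['width'])
plan([(-1,G+U*(-220)+[0,0,300],TILT,0),(-1,G+U*(-57)+[0,0,200],TILT,1)])
E
```

```text
[ 468.8 -300.6  181. ] 49.752667026785424
[[-1,[0.62,-0.46,-0.24],[0.024,0.098,-0.023]],[-1,[0.66,-0.44,-0.13],[0.023,0.098,-0.023]],[-1,[0.69,-0.42,0.0],[0.024,0.098,-0.023]],[-1,[0.69,-0.39,0.11],[0.023,0.098,-0.023]],[-1,[0.68,-0.36,0.24],[0.024,0.098,-0.023]],[-1,[0.65,-0.32,0.35],[0.023,0.099,-0.022]],[-1,[0.59,-0.29,0.46],[0.024,0.098,-0.023]],[-1,[0.53,-0.25,0.55],[0.024,0.098,-0.023]]]
[[-1,[0.44,-0.21,0.64],[0.023,0.098,-0.023]],[-1,[0.34,-0.17,0.71],[0.024,0.098,-0.023]],[-1,[-0.4,0.0,0.65],[0.0,0.0,0.0]],[-1,[-0.4,0.0,0.65],[0.0,0.0,0.0]],[-1,[-0.4,0.0,0.65],[0.0,0.0,0.0]],[-1,[-0.4,0.0,0.65],[0.0,0.0,0.0]],[-1,[-0.4,0.0,0.66],[0.0,0.0,0.0]],[-1,[0,0,0],[0,0,0]]]
end [478.7 245.  199.8] 16 speed frac 0.66 q [-0.17  0.84  2.1   1.54  1.58 -1.37]
```

Emit:
{"fn": "apply_moves", "kwargs": {"targets": [[-1,[0.62,-0.46,-0.24],[0.024,0.098,-0.023]],[-1,[0.66,-0.44,-0.13],[0.023,0.098,-0.023]],[-1,[0.69,-0.42,0],[0.024,0.098,-0.023]],[-1,[0.69,-0.39,0.11],[0.023,0.098,-0.023]],[-1,[0.68,-0.36,0.24],[0.024,0.098,-0.023]],[-1,[0.65,-0.32,0.35],[0.023,0.099,-0.022]],[-1,[0.59,-0.29,0.46],[0.024,0.098,-0.023]],[-1,[0.53,-0.25,0.55],[0.024,0.098,-0.023]]]}}

```text
t: 34.02
ee_pos: [457.0, 8.2, 273.6]
orientation: [-1.631, -1.238, -1.133]
ft_force: [-0.5, 0.5, -1.4]
width: 49.5
grasp_force: 30.0
```

Emit:
{"fn": "apply_moves", "kwargs": {"targets": [[-1,[0.44,-0.21,0.64],[0.023,0.098,-0.023]],[-1,[0.34,-0.17,0.71],[0.024,0.098,-0.023]],[-1,[-0.4,0,0.65],[0,0,0]],[-1,[-0.4,0,0.65],[0,0,0]],[-1,[-0.4,0,0.65],[0,0,0]],[-1,[-0.4,0,0.65],[0,0,0]],[-1,[-0.4,0,0.6],[0,0,0]],[-1,[0,0,0],[0,0,0]]]}}

```text
t: 35.02
ee_pos: [475.2, 244.8, 196.1]
orientation: [-1.312, -1.132, -1.303]
ft_force: [-0.3, -0.7, -1.8]
width: 49.7
grasp_force: 30.0
```

Emit:
{"fn": "apply_moves", "kwargs": {"targets": [[-1,[0,0,0],[0,0,0]]]}}

```text
t: 35.15
ee_pos: [476.4, 242.8, 197.8]
orientation: [-1.312, -1.132, -1.308]
ft_force: [1.0, -0.8, -0.7]
width: 49.9
grasp_force: 30.0
```

```bash
python3 - <<'E'
from plan import *
o=ctrl.get_obs(); print(o['ee_pos'].round(1),o['width'])
s=plan([(-1,G+U*(-57)+[0,0,190],TILT,1)]); plan([(-1,G+U*(-57)+[0,0,140],TILT,1)],step=17,start=s)
E
```

```text
[476.4 242.8 197.8] 49.91816958892593
[[-1,[-0.16,0.04,0.04],[0.0,-0.002,-0.005]],[-1,[0,0,0],[0,0,0]]]
end [478.6 244.6 189.8] 2 speed frac 0.08 q [-0.17  0.86  2.1   1.54  1.58 -1.39]
[[-1,[-0.33,0.0,0.0],[0.0,0.0,0.0]],[-1,[-0.33,0.0,0.0],[0.0,0.0,0.0]],[-1,[-0.34,0.0,0.0],[0.0,0.0,0.0]],[-1,[0,0,0],[0,0,0]]]
end [478.6 244.6 139.8] 4 speed frac 0.18 q [-0.17  0.97  2.06  1.54  1.57 -1.46]
```

Emit:
{"fn": "apply_moves", "kwargs": {"targets": [[-1,[-0.16,0.04,0.04],[0,0,-0.005]],[-1,[0,0,0],[0,0,0]],[-1,[-0.33,0,0],[0,0,0]],[-1,[-0.33,0,0],[0,0,0]],[-1,[-0.34,0,0],[0,0,0]],[-1,[0,0,0],[0,0,0]]]}}

```text
t: 35.9
ee_pos: [479.0, 244.7, 138.7]
orientation: [-1.31, -1.137, -1.313]
ft_force: [-1.2, -1.1, -2.1]
width: 49.7
grasp_force: 30.0
```

```bash
python3 - <<'E'
from plan import *
plan([(-1,G+U*(-57)+[0,0,113.5],TILT,1)],step=9)
E
```

```text
[[-1,[-0.17,0.0,0.0],[0.0,-0.001,0.0]],[-1,[-0.17,0.0,0.0],[0.0,0.0,0.0]],[-1,[-0.16,-0.01,0.0],[0.0,-0.001,0.0]],[-1,[0,0,0],[0,0,0]]]
end [478.5 244.8 113.7] 4 speed frac 0.09 q [-0.17  1.03  2.04  1.54  1.57 -1.5 ]
```

Emit:
{"fn": "apply_moves", "kwargs": {"targets": [[-1,[-0.17,0,0],[0,0,0]],[-1,[-0.17,0,0],[0,0,0]],[-1,[-0.16,0,0],[0,0,0]],[-1,[0,0,0],[0,0,0]]]}}

```text
t: 36.4
ee_pos: [479.2, 244.9, 114.0]
orientation: [-1.309, -1.139, -1.314]
ft_force: [-0.6, -4.5, -2.1]
width: 49.7
grasp_force: 30.0
```

Emit:
{"fn": "apply_moves", "kwargs": {"targets": [[1,[0,0,0],[0,0,0]],[1,[0,0,0],[0,0,0]],[1,[0,0,0],[0,0,0]],[1,[0,0,-0.6],[0,0,0]],[1,[0,0,-1],[0,0,0]],[1,[0.8,0,-0.5],[0,0,0]],[1,[0.9,0,-0.3],[0,0,0]],[1,[0.9,0,-0.3],[0,0,0]]]}}

```text
t: 37.4
ee_pos: [459.8, 110.3, 245.7]
orientation: [-1.309, -1.138, -1.314]
ft_force: [0.8, -0.5, 0.6]
width: 87.8
grasp_force: 0.0
```

```bash
python3 - <<'E'
from plan import *
C={n:cam(n) for n in ('top','scene')}
a=C['top'][0][170:250,130:270];b=C['scene'][0][90:225,260:400]
cv2.imwrite('pics/crop8.png',np.hstack([cv2.resize(x,(396,380),interpolation=cv2.INTER_CUBIC) for x in (a,b)]))
p=locate('b'); print(p)
for n in C:
    for d in ctrl.masks_of('reagent_bottle',n)[:2]: print(n,d['score'],d['bbox'])
    im,K,V=C[n]
for lean in (.25,.4): pick_rows((617,-303,-1.0) if np.isnan(p).any() else p,hov=150,lean=lean)
E
```

```text
b top [ 618.8  -304.94   -1.03] cost 0.052 629
scene none
[ 618.79778265 -304.94488682   -1.02757225]
top 0.56 [397.2, 153.3, 421.1, 178.3]
scene 0.59 [218.9, 323.8, 249.5, 388.2]
[[1,[-0.15,0.42,-0.6],[-0.033,-0.09,0.042]],[1,[-0.21,0.46,-0.56],[-0.033,-0.089,0.043]],[1,[-0.25,0.5,-0.5],[-0.033,-0.09,0.043]],[1,[-0.28,0.54,-0.43],[-0.034,-0.089,0.042]],[1,[-0.29,0.59,-0.37],[-0.033,-0.09,0.043]],[1,[-0.31,0.62,-0.29],[-0.033,-0.089,0.042]],[1,[-0.29,0.65,-0.21],[-0.033,-0.09,0.043]],[1,[-0.28,0.69,-0.14],[-0.033,-0.089,0.042]]]
[[1,[-0.24,0.7,-0.07],[-0.034,-0.09,0.043]],[1,[-0.2,0.72,0.01],[-0.033,-0.09,0.042]],[1,[-0.15,0.74,0.06],[-0.033,-0.089,0.043]],[1,[-0.09,0.73,0.12],[-0.033,-0.09,0.042]],[1,[0.22,0.0,0.84],[0.0,0.0,0.0]],[1,[0.21,0.0,0.84],[0.0,0.0,0.0]],[1,[0.22,0.0,0.84],[0.0,0.0,0.0]],[1,[0.09,0.0,0.35],[0.0,0.0,0.0]]]
[[1,[0,0,0],[0,0,0]],[-1,[0.0,0.0,0.0],[0.0,0.0,0.0]],[-1,[0,0,0],[0,0,0]],[-1,[0,0,0],[0,0,0]],[-1,[0,0,0],[0,0,0]]]
end [ 657.3 -281.5    1.9] 21 speed frac 0.7 q [-0.34  0.88  1.37 -0.22  1.06  0.81]
[[1,[-0.14,0.39,-0.56],[-0.028,-0.089,0.042]],[1,[-0
[... 167 characters left out ...]
42]],[1,[-0.29,0.56,-0.29],[-0.028,-0.089,0.043]],[1,[-0.29,0.59,-0.22],[-0.029,-0.089,0.042]],[1,[-0.27,0.62,-0.15],[-0.028,-0.09,0.042]]]
[[1,[-0.25,0.64,-0.1],[-0.028,-0.089,0.043]],[1,[-0.21,0.66,-0.03],[-0.028,-0.089,0.042]],[1,[-0.17,0.67,0.03],[-0.029,-0.089,0.043]],[1,[-0.11,0.67,0.08],[-0.028,-0.09,0.042]],[1,[-0.06,0.68,0.12],[-0.028,-0.089,0.042]],[1,[0.34,0.0,0.8],[0.0,0.0,0.0]],[1,[0.34,0.0,0.79],[0.0,0.0,0.0]],[1,[0.33,0.01,0.8],[0.0,0.0,0.0]]]
[[1,[0.14,0.0,0.33],[0.0,0.0,0.0]],[1,[0,0,0],[0,0,0]],[-1,[0.0,0.0,0.0],[0.0,0.0,0.0]],[-1,[0,0,0],[0,0,0]],[-1,[0,0,0],[0,0,0]],[-1,[0,0,0],[0,0,0]]]
end [ 657.4 -281.9    2.3] 22 speed frac 0.68 q [-0.3   0.94  1.29 -0.32  1.21  0.89]
```

View pics/crop8.png

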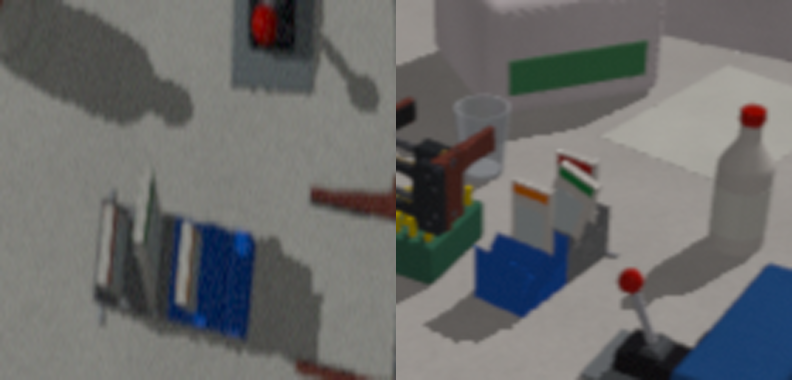

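The orange cassette stands in the blue module. Green now looks slanted: its band runs from scene (560,168) to (597,193). I need a closer look.

```bash
python3 - <<'E'
from plan import *
C={n:cam(n) for n in ('top','scene')}
a=C['top'][0][195:250,155:230];b=C['scene'][0][135:205,280:350]
cv2.imwrite('pics/crop9.png',np.hstack([cv2.resize(x,(398,int(398*x.shape[0]/x.shape[1])//1 if 0 else 398),interpolation=cv2.INTER_LANCZOS4) for x in (a,b)]))
im,K,V=C['scene']
for nm,s in (('r',20),('g',-20),('o',-60)):
    P=[G+U*s+VV*dx+[0,0,z] for z in (126,64) for dx in (-25,25)]; u=proj(P,K,V); print(nm,(398+(u-[280,135])*398/70).round(0).tolist() if 0 else np.c_[398+(u[:,0]-280)*398/70,(u[:,1]-135)*398/70].round(0).tolist())
    im2,K2,V2=C['top']; u=proj(P[:2],K2,V2); print('  top',np.c_[(u[:,0]-155)*398/75,(u[:,1]-195)*398/55].round(0).tolist())
E
```

```text
r [[614.0, 44.0], [690.0, 71.0], [610.0, 143.0], [684.0, 171.0]]
  top [[48.0, 251.0], [62.0, 127.0]]
g [[570.0, 71.0], [646.0, 99.0], [567.0, 171.0], [641.0, 200.0]]
  top [[121.0, 265.0], [135.0, 141.0]]
o [[525.0, 100.0], [601.0, 129.0], [523.0, 201.0], [598.0, 231.0]]
  top [[194.0, 279.0], [208.0, 155.0]]
```

View pics/crop9.png

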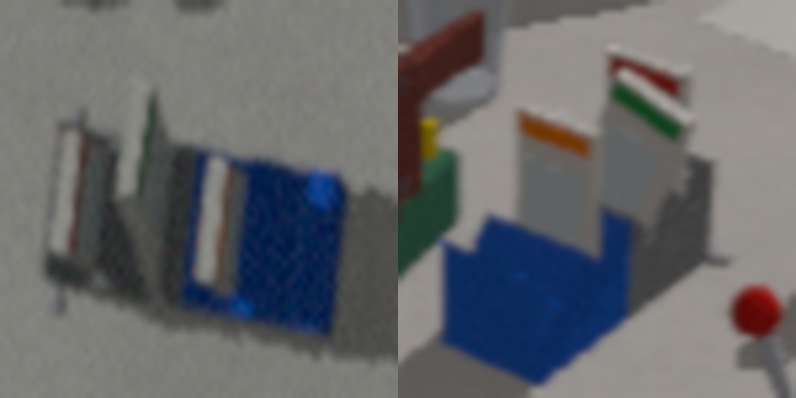

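Green is leaning in-plane towards +x at about 0.3 rad, with its top about 28 mm off, while red and orange are fine. I'll push its top back with shut fingers pointing down.

```bash
python3 - <<'E'
from plan import *
b=down(np.pi/2-.14); c=G+U*(-20)
plan([(-1,(500,130,290),b,0),(-1,c+VV*85+[0,0,230],b,0),(-1,c+VV*85+[0,0,106],b,1)])
E
```

```text
[[-1,[0.09,0.07,0.05],[0.0,-0.1,0.0]],[-1,[0.1,0.08,0.03],[0.0,-0.1,0.0]],[-1,[0.1,0.07,0.02],[0.0,-0.101,0.0]],[-1,[0.11,0.08,0.0],[0.0,-0.1,0.0]],[-1,[0.1,0.07,-0.02],[0.0,-0.1,0.0]],[-1,[0.1,0.08,-0.03],[0.0,-0.1,0.0]],[-1,[0.1,0.07,-0.05],[0.0,-0.101,0.0]],[-1,[0.08,0.08,-0.06],[0.0,-0.1,0.0]]]
[[-1,[0.08,0.07,-0.07],[0.0,-0.1,0.0]],[-1,[0.06,0.08,-0.08],[0.0,-0.1,0.001]],[-1,[0.74,0.24,0.3],[0.0,0.0,0.0]],[-1,[0.74,0.24,0.3],[0.0,0.0,0.0]],[-1,[0.73,0.23,0.3],[0.0,0.0,0.0]],[-1,[0.74,0.24,0.3],[0.0,0.0,0.0]],[-1,[0.0,0.0,0.83],[0.0,0.0,0.0]],[-1,[0.0,0.0,0.82],[0.0,0.0,0.0]]]
[[-1,[0.0,0.0,0.83],[0.0,0.0,0.0]],[-1,[0,0,0],[0,0,0]]]
end [567.9 269.6 106. ] 18 speed frac 0.75 q [0.42 0.57 1.69 0.   0.88 0.56]
```

Emit:
{"fn": "apply_moves", "kwargs": {"targets": [[-1,[0.09,0.07,0.05],[0,-0.1,0]],[-1,[0.1,0.08,0.03],[0,-0.1,0]],[-1,[0.1,0.07,0.02],[0,-0.101,0]],[-1,[0.11,0.08,0],[0,-0.1,0]],[-1,[0.1,0.07,-0.02],[0,-0.1,0]],[-1,[0.1,0.08,-0.03],[0,-0.1,0]],[-1,[0.1,0.07,-0.05],[0,-0.101,0]],[-1,[0.08,0.08,-0.06],[0,-0.1,0]]]}}

```text
t: 38.9
ee_pos: [492.3, 125.8, 282.0]
orientation: [-2.204, -1.916, -0.346]
ft_force: [-0.7, -1.1, -0.7]
width: 11.0
grasp_force: 0.0
```

Emit:
{"fn": "apply_moves", "kwargs": {"targets": [[-1,[0.08,0.07,-0.07],[0,-0.1,0]],[-1,[0.06,0.08,-0.08],[0,-0.1,0.001]],[-1,[0.74,0.24,0.3],[0,0,0]],[-1,[0.74,0.24,0.3],[0,0,0]],[-1,[0.73,0.23,0.3],[0,0,0]],[-1,[0.74,0.24,0.3],[0,0,0]],[-1,[0,0,0],[0,0,0]]]}}

```text
t: 39.78
ee_pos: [567.6, 270.8, 228.0]
orientation: [-2.37, -2.062, 0.005]
ft_force: [-0.2, -0.2, -0.8]
width: 0.4
grasp_force: 0.0
```

```bash
python3 - <<'E'
from plan import *
b=down(np.pi/2-.14); c=G+U*(-20)
o=ctrl.get_obs(); print(o['ee_pos'].round(1),o['width'])
plan([(-1,c+VV*85+[0,0,200],b,0),(-1,c+VV*85+[0,0,106],b,1)])
im,K,V=cam('scene')
for d in ctrl.masks_of('cassette_a','scene'):
    m=d['region']; h=cascol(im,m); print(d['score'],d['bbox'],h)
E
```

```text
[567.6 270.8 228. ] 0.39536876276523863
[[-1,[-0.02,0.01,0.56],[-0.001,0.001,0.001]],[-1,[0.0,0.0,0.63],[0.0,0.0,0.0]],[-1,[0.0,0.0,0.62],[0.0,0.0,0.0]],[-1,[0.0,0.0,0.63],[0.0,0.0,0.0]],[-1,[0,0,0],[0,0,0]]]
end [567.8 269.6 106. ] 5 speed frac 0.21 q [0.42 0.57 1.69 0.   0.88 0.56]
0.83 [214.9, 315.6, 273.6, 339.9] (np.float64(109.0), 132)
0.56 [314.8, 148.8, 330.7, 172.8] (np.float64(68.0), 23)
0.53 [298.7, 152.1, 317.1, 181.6] (np.float64(12.5), 38)
```

Emit:
{"fn": "apply_moves", "kwargs": {"targets": [[-1,[-0.02,0.01,0.56],[0,0,0]],[-1,[0,0,0.63],[0,0,0]],[-1,[0,0,0.62],[0,0,0]],[-1,[0,0,0.63],[0,0,0]],[-1,[0,0,0],[0,0,0]]]}}

```text
t: 40.5
ee_pos: [566.9, 266.2, 107.2]
orientation: [-2.373, -2.058, 0.006]
ft_force: [1.2, 0.5, -0.6]
width: 0.7
grasp_force: 0.0
```

Emit:
{"fn": "apply_moves", "kwargs": {"targets": [[-1,[0,-0.2,0],[0,0,0]],[-1,[0,-0.1,0],[0,0,0]],[-1,[0,-0.1,0],[0,0,0]],[-1,[0,-0.1,0],[0,0,0]],[-1,[0,-0.1,0],[0,0,0]],[-1,[0,0,0],[0,0,0]]]}}

```text
t: 41.25
ee_pos: [538.7, 272.2, 108.9]
orientation: [2.372, 2.059, 0.001]
ft_force: [0.5, -0.7, -0.7]
width: 0.7
grasp_force: 0.0
```

Emit:
{"fn": "apply_moves", "kwargs": {"targets": [[-1,[0,-0.1,0],[0,0,0]],[-1,[0,-0.1,0],[0,0,0]],[-1,[0,-0.1,0],[0,0,0]],[-1,[0,0,0],[0,0,0]]]}}

```text
t: 41.75
ee_pos: [523.8, 274.3, 108.8]
orientation: [2.372, 2.059, 0.001]
ft_force: [-0.2, -0.1, -0.5]
width: 0.4
grasp_force: 0.0
```

Emit:
{"fn": "apply_moves", "kwargs": {"targets": [[-1,[0,0.6,0],[0,0,0]],[-1,[0,0,-0.9],[0,0,0]],[-1,[0,0,-1],[0,0,0]],[1,[-0.5,0,-1],[0,0,0]],[1,[-1,0,0],[0,0,0]],[1,[-1,0,0],[0,0,0]],[1,[-1,0,0],[0,0,0]],[1,[-1,0,0],[0,0,0]]]}}

```text
t: 42.75
ee_pos: [521.8, 45.8, 254.1]
orientation: [2.371, 2.058, 0.002]
ft_force: [0.5, 0.1, -0.4]
width: 47.1
grasp_force: 0.0
```

```bash
python3 - <<'E'
from plan import *
o=ctrl.get_obs(); print(o['ee_pos'].round(1))
C={n:cam(n) for n in ('top','scene')}
a=C['top'][0][195:250,155:230];b=C['scene'][0][135:205,280:350]
cv2.imwrite('pics/crop10.png',np.hstack([cv2.resize(x,(398,398),interpolation=cv2.INTER_LANCZOS4) for x in (a,b)]))
p=locate('b'); print(p)
E
```

```text
[521.8  45.8 254.1]
b top [ 620.15 -303.79   -1.02] cost 0.05 616
scene none
[ 620.14824883 -303.78755274   -1.01883729]
```

View pics/crop10.png

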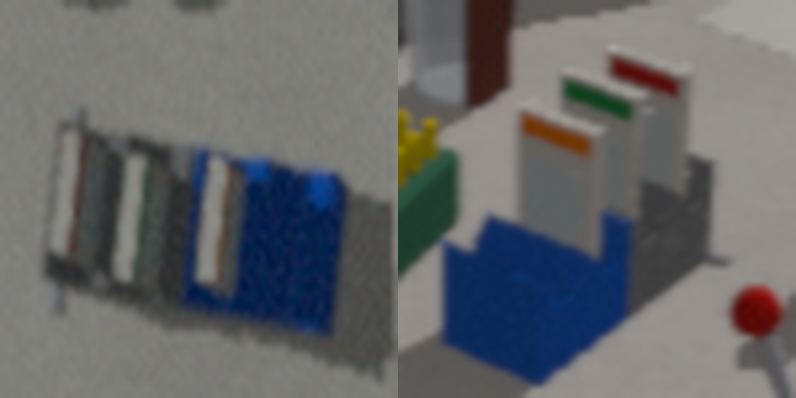

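All three stand upright: red, green and orange bands are at scene (645,75), (600,95) and (557,135). The last cassette is blue. I'll pick it with the tool leaning away from the amber bottle.

```bash
cat > blue.py <<'E'
from plan import *
p=(618,-302.7,-1.015); phi=p[2]+np.pi/2; L=np.array([np.cos(phi),np.sin(phi),0]); LE=R.from_rotvec([0,-.25,0]); b=down(phi)*LE; g=np.array([p[0],p[1],0])+45*L
T2=TILT*LE
E
python3 - <<'E'
from blue import *
plan([(1,g+[0,0,160],b,2)])
E
```

```text
[[1,[-0.68,0.4,0.21],[0.008,-0.017,0.061]],[1,[-0.63,0.46,0.22],[0.008,-0.016,0.062]],[1,[-0.58,0.52,0.23],[0.008,-0.017,0.061]],[1,[-0.51,0.58,0.24],[0.007,-0.016,0.062]],[1,[-0.46,0.63,0.24],[0.008,-0.017,0.061]],[1,[-0.38,0.67,0.25],[0.008,-0.017,0.062]],[1,[-0.31,0.71,0.25],[0.008,-0.016,0.061]],[1,[-0.23,0.74,0.24],[0.008,-0.017,0.062]]]
[[1,[-0.16,0.76,0.24],[0.007,-0.017,0.061]],[1,[0,0,0],[0,0,0]],[1,[0,0,0],[0,0,0]]]
end [ 656.3 -279.   160.1] 11 speed frac 0.31 q [-0.33  0.69  1.34 -0.2   1.27  0.76]
```

Emit:
{"fn": "apply_moves", "kwargs": {"targets": [[1,[-0.68,0.4,0.21],[0.008,-0.017,0.061]],[1,[-0.63,0.46,0.22],[0.008,-0.016,0.062]],[1,[-0.58,0.52,0.23],[0.008,-0.017,0.061]],[1,[-0.51,0.58,0.24],[0.007,-0.016,0.062]],[1,[-0.46,0.63,0.24],[0.008,-0.017,0.061]],[1,[-0.38,0.67,0.25],[0.008,-0.017,0.062]],[1,[-0.31,0.71,0.25],[0.008,-0.016,0.061]],[1,[-0.23,0.74,0.24],[0.008,-0.017,0.062]]]}}

```text
t: 44.05
ee_pos: [642.6, -242.7, 169.6]
orientation: [2.901, 0.981, -0.333]
ft_force: [0.4, -1.1, 0.4]
width: 88.1
grasp_force: 0.0
```

Emit:
{"fn": "apply_moves", "kwargs": {"targets": [[1,[-0.16,0.76,0.24],[0.007,-0.017,0.061]],[1,[0,0,0],[0,0,0]],[1,[0,0,0],[0,0,0]]]}}

```text
t: 44.42
ee_pos: [656.1, -278.1, 159.4]
orientation: [2.932, 0.841, -0.371]
ft_force: [-0.2, -0.9, 0.4]
width: 87.7
grasp_force: 0.0
```

```bash
python3 - <<'E'
from blue import *
plan([(1,g+[0,0,90],b,0),(1,g+[0,0,20],b,0),(1,g+[0,0,4],b,1),(-1,g+[0,0,4],b,4)])
E
```

```text
[[1,[0.17,0.01,0.67],[0.0,0.0,0.001]],[1,[0.17,0.01,0.68],[0.0,0.001,0.001]],[1,[0.17,0.0,0.68],[0.0,0.0,0.0]],[1,[0.18,0.0,0.67],[0.0,0.0,0.0]],[1,[0.07,0.0,0.31],[0.0,0.0,0.0]],[1,[0,0,0],[0,0,0]],[-1,[0.0,0.0,0.0],[0.0,0.0,0.0]],[-1,[0,0,0],[0,0,0]]]
[[-1,[0,0,0],[0,0,0]],[-1,[0,0,0],[0,0,0]],[-1,[0,0,0],[0,0,0]]]
end [ 656.2 -279.2    4.2] 11 speed frac 0.21 q [-0.34  0.88  1.38 -0.22  1.05  0.81]
```

Emit:
{"fn": "apply_moves", "kwargs": {"targets": [[1,[0.17,0.01,0.67],[0,0,0.001]],[1,[0.17,0.01,0.68],[0,0,0.001]],[1,[0.17,0,0.68],[0,0,0]],[1,[0.18,0,0.67],[0,0,0]],[1,[0.07,0,0.31],[0,0,0]],[1,[0,0,0],[0,0,0]],[-1,[0,0,0],[0,0,0]],[-1,[0,0,0],[0,0,0]]]}}

```text
t: 45.42
ee_pos: [656.7, -281.3, 6.3]
orientation: [2.933, 0.832, -0.367]
ft_force: [-0.3, -0.4, -0.2]
width: 71.3
grasp_force: 0.0
```

Emit:
{"fn": "apply_moves", "kwargs": {"targets": [[-1,[0,0,0],[0,0,0]],[-1,[0,0,0],[0,0,0]],[-1,[0,0,0],[0,0,0]],[-1,[-0.07,0,-0.3],[0,0,0]],[-1,[-0.18,0,-0.7],[0,0,0]],[-1,[-0.18,0,-0.7],[0,0,0]],[-1,[-0.18,0,-0.7],[0,0,0]],[-1,[-0.18,0,-0.7],[0,0,0]]]}}

```text
t: 46.42
ee_pos: [656.0, -280.8, 166.7]
orientation: [2.934, 0.832, -0.369]
ft_force: [0.7, 0.5, -1.4]
width: 50.0
grasp_force: 29.9
```

Emit:
{"fn": "apply_moves", "kwargs": {"targets": [[-1,[-0.18,0,-0.7],[0,0,0]],[-1,[0,0,0],[0,0,0]]]}}

```text
t: 46.68
ee_pos: [657.9, -281.4, 205.2]
orientation: [2.931, 0.83, -0.36]
ft_force: [-0.1, 0.2, -2.0]
width: 49.7
grasp_force: 29.9
```

```bash
python3 - <<'E'
from blue import *
o=ctrl.get_obs(); print(o['ee_pos'].round(1),o['width'])
plan([(-1,G+U*(-260)+[0,0,300],T2,0),(-1,G+U*(-99)+[0,0,200],T2,1)])
E
```

```text
[ 657.9 -281.4  205.2] 49.68370983028677
[[-1,[-0.05,-0.7,-0.17],[0.029,0.084,-0.048]],[-1,[0.02,-0.71,-0.14],[0.029,0.085,-0.048]],[-1,[0.09,-0.71,-0.1],[0.029,0.084,-0.048]],[-1,[0.15,-0.7,-0.05],[0.029,0.085,-0.048]],[-1,[0.21,-0.69,0.0],[0.029,0.085,-0.048]],[-1,[0.25,-0.68,0.07],[0.029,0.084,-0.048]],[-1,[0.3,-0.64,0.13],[0.029,0.085,-0.048]],[-1,[0.31,-0.62,0.21],[0.029,0.084,-0.048]]]
[[-1,[0.34,-0.58,0.27],[0.029,0.085,-0.048]],[-1,[0.33,-0.54,0.34],[0.029,0.084,-0.047]],[-1,[0.32,-0.5,0.41],[0.03,0.085,-0.048]],[-1,[-0.23,0.0,0.72],[0.0,0.0,0.0]],[-1,[-0.23,0.0,0.73],[0.0,0.0,0.0]],[-1,[-0.23,0.0,0.72],[0.0,0.0,0.0]],[-1,[-0.22,0.0,0.72],[0.0,0.0,0.0]],[-1,[-0.23,0.0,0.73],[0.0,0.0,0.0]]]
[[-1,[0,0,0],[0,0,0]]]
end [472.9 203.4 200.1] 17 speed frac 0.65 q [-0.24  0.66  2.13  1.39  1.37 -1.21]
```

Emit:
{"fn": "apply_moves", "kwargs": {"targets": [[-1,[-0.05,-0.7,-0.17],[0.029,0.084,-0.048]],[-1,[0.02,-0.71,-0.14],[0.029,0.085,-0.048]],[-1,[0.09,-0.71,-0.1],[0.029,0.084,-0.048]],[-1,[0.15,-0.7,-0.05],[0.029,0.085,-0.048]],[-1,[0.21,-0.69,0],[0.029,0.085,-0.048]],[-1,[0.25,-0.68,0.07],[0.029,0.084,-0.048]],[-1,[0.3,-0.64,0.13],[0.029,0.085,-0.048]],[-1,[0.31,-0.62,0.21],[0.029,0.084,-0.048]]]}}

```text
t: 47.68
ee_pos: [504.3, -43.5, 270.8]
orientation: [-2.002, -1.28, -0.853]
ft_force: [-0.5, 0.3, -1.7]
width: 49.9
grasp_force: 29.9
```

Emit:
{"fn": "apply_moves", "kwargs": {"targets": [[-1,[0.34,-0.58,0.27],[0.029,0.085,-0.048]],[-1,[0.33,-0.54,0.34],[0.029,0.084,-0.047]],[-1,[0.32,-0.5,0.41],[0.03,0.085,-0.048]],[-1,[-0.23,0,0.72],[0,0,0]],[-1,[-0.23,0,0.73],[0,0,0]],[-1,[-0.23,0,0.72],[0,0,0]],[-1,[-0.22,0,0.68],[0,0,0]],[-1,[0,0,0],[0,0,0]]]}}

```text
t: 48.68
ee_pos: [464.6, 171.6, 217.1]
orientation: [-1.506, -1.3, -1.159]
ft_force: [-0.3, -0.6, -0.9]
width: 49.3
grasp_force: 29.9
```

```bash
python3 - <<'E'
from blue import *
o=ctrl.get_obs(); print(o['ee_pos'].round(1),o['width'],np.degrees((R.from_rotvec(o['orientation']).inv()*T2).magnitude()).round(2))
s=plan([(-1,G+U*(-99)+[0,0,190],T2,1)]); plan([(-1,G+U*(-99)+[0,0,140],T2,1)],step=17,start=s)
im,K,V=cam('scene'); t=o['ee_pos']
for d in ctrl.masks_of('cassette_a','scene'):
    print(d['score'],d['bbox'],cascol(im,d['region']))
u=proj([t+VV*dx+[0,0,z]-U for z in (15,-105) for dx in (-25,25)],K,V); print(u.round(0).tolist())
E
```

```text
[464.6 171.6 217.1] 49.313335393063916 0.76
[[-1,[-0.37,0.08,0.76],[-0.004,-0.001,-0.007]],[-1,[0,0,0],[0,0,0]]]
end [472.6 203.1 189.8] 2 speed frac 0.35 q [-0.24  0.68  2.13  1.39  1.37 -1.23]
[[-1,[-0.32,0.0,0.08],[0.0,0.0,0.0]],[-1,[-0.32,0.0,0.09],[0.0,0.0,0.0]],[-1,[-0.32,0.01,0.08],[0.0,0.0,0.0]],[-1,[0,0,0],[0,0,0]]]
end [473.1 203.3 140.2] 4 speed frac 0.18 q [-0.24  0.8   2.11  1.41  1.35 -1.33]
0.78 [284.1, 128.0, 303.2, 171.4] (np.float64(110.0), 51)
0.56 [299.0, 151.8, 316.2, 181.8] (np.float64(13.0), 37)
0.46 [304.6, 144.3, 322.8, 169.8] (np.float64(69.0), 20)
0.45 [317.2, 140.4, 331.6, 165.2] (np.float64(2.0), 30)
[[286.0, 128.0], [300.0, 133.0], [286.0, 166.0], [300.0, 171.0]]
```

Emit:
{"fn": "apply_moves", "kwargs": {"targets": [[-1,[-0.37,0.08,0.76],[-0.004,0,-0.007]],[-1,[0,0,0],[0,0,0]],[-1,[-0.32,0,0.08],[0,0,0]],[-1,[-0.32,0,0.09],[0,0,0]],[-1,[-0.32,0,0.08],[0,0,0]],[-1,[0,0,0],[0,0,0]]]}}

```text
t: 49.52
ee_pos: [475.1, 200.7, 142.1]
orientation: [-1.507, -1.308, -1.177]
ft_force: [-0.5, 0.9, -1.7]
width: 49.7
grasp_force: 29.9
```

```bash
python3 - <<'E'
from blue import *
plan([(-1,G+U*(-99)+[0,0,114],T2,1)],step=9)
E
```

```text
[[-1,[-0.13,-0.01,0.05],[0.001,0.0,0.0]],[-1,[-0.14,-0.02,0.04],[0.001,-0.001,0.001]],[-1,[-0.13,-0.01,0.05],[0.0,0.0,0.0]],[-1,[-0.13,-0.01,0.04],[0.001,0.0,0.001]],[-1,[0,0,0],[0,0,0]]]
end [473.1 203.2 114.2] 5 speed frac 0.08 q [-0.24  0.86  2.09  1.42  1.35 -1.38]
```

Emit:
{"fn": "apply_moves", "kwargs": {"targets": [[-1,[-0.13,-0.01,0.05],[0,0,0]],[-1,[-0.14,-0.02,0.04],[0,0,0]],[-1,[-0.13,-0.01,0.05],[0,0,0]],[-1,[-0.13,-0.01,0.04],[0,0,0]],[-1,[0,0,0],[0,0,0]]]}}

```text
t: 50.15
ee_pos: [472.6, 204.3, 113.3]
orientation: [-1.507, -1.309, -1.176]
ft_force: [0.1, -1.4, -1.4]
width: 49.8
grasp_force: 29.9
```

Emit:
{"fn": "apply_moves", "kwargs": {"targets": [[1,[0,0,0],[0,0,0]],[1,[0,0,0],[0,0,0]],[1,[0,0,0],[0,0,0]],[1,[0,0,-0.6],[0,0,0]],[1,[0,0,-1],[0,0,0]],[1,[0.6,0,-0.7],[0,0,0]],[1,[0.8,0,-0.5],[0,0,0]],[1,[0.7,0,-0.5],[0,0,0]]]}}

```text
t: 51.15
ee_pos: [452.8, 70.9, 257.9]
orientation: [-1.506, -1.309, -1.177]
ft_force: [0.4, -0.1, 1.3]
width: 87.9
grasp_force: 0.0
```

```bash
python3 - <<'E'
from plan import *
o=ctrl.get_obs(); print(o['ee_pos'].round(1))
C={n:cam(n) for n in ('top','scene')}
a=C['top'][0][150:250,150:250];b=C['scene'][0][130:230,280:380]
cv2.imwrite('pics/crop11.png',np.hstack([cv2.resize(x,(398,398),interpolation=cv2.INTER_LANCZOS4) for x in (a,b)]))
D={}
for n in C:
    im,K,V=C[n]
    for x in ctrl.pinpoint('fan_switch_tip',n)[:2]:print(n,x)
    h=cv2.cvtColor(im,cv2.COLOR_BGR2HSV); m=((h[...,0]<8)|(h[...,0]>172))&(h[...,1]>150)&(h[...,2]>60)
    k,l,s,c=cv2.connectedComponentsWithStats(m.astype(np.uint8)); print([(s[i,4],c[i].round(1)) for i in range(1,k) if s[i,4]>12])
E
```

```text
[452.8  70.9 257.9]
top {'xy': [221.3, 172.3], 'score': 0.5}
[(np.int32(2296), array([430.6,  91.1])), (np.int32(75), array([125.2, 167. ])), (np.int32(56), array([222.5, 174.4]))]
scene {'xy': [340.6, 189.4], 'score': 0.57}
[(np.int32(52), array([385.8, 130.9])), (np.int32(25), array([322.9, 148. ])), (np.int32(50), array([342.6, 189.5])), (np.int32(7485), array([313.8, 380.3]))]
```

View pics/crop11.png

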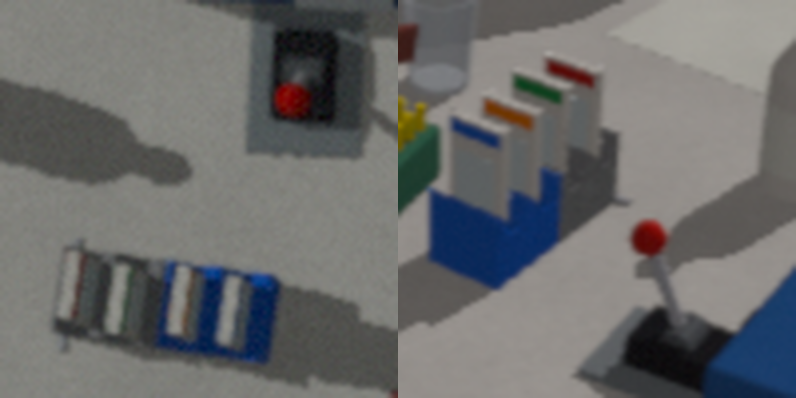

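All four cassettes stand, with bands at scene (475,130), (510,113), (538,88) and (572,72), and the modules are still flush. Now the switch: I'll triangulate the ball.

```bash
python3 - <<'E'
from plan import *
A=[];B=[]
for n,px in (('top',(222.5,174.4)),('scene',(342.6,189.5))):
    _,K,V=cam(n); Rm=V[:3,:3]; c=-Rm.T@V[:3,3]; d=Rm.T@np.linalg.inv(K)@[*px,1]; d/=np.linalg.norm(d); M=np.eye(3)-np.outer(d,d); A.append(M);B.append(M@c)
    print(n,unproj(px,K,V,98)[0].round(1))
x=np.linalg.solve(sum(A),sum(B)); print('ball',x.round(1))
for m in ctrl.masks_of('fan','top')[:1]:
    print(m['score'],cv2.minAreaRect(np.argwhere(m['region'])[:,::-1].astype(np.float32)))
f=np.array([np.cos(-.065),np.sin(-.065),0]); b=down(np.pi/2-.065); x[2]=90; s=x-f*55
o=ctrl.get_obs()
plan([(-1,o['ee_pos']+[40,0,60],b,0),(-1,s+[0,0,130],b,0),(-1,s,b,1)])
E
```

```text
top [631.2 160.5  98. ]
scene [626.8 164.3  98. ]
ball [629.7 159.6 101.9]
0.84 ((226.5, 152.0), (74.0, 73.0), 90.0)
[[-1,[0.15,0.1,-0.02],[0.004,-0.105,-0.005]],[-1,[0.14,0.1,-0.05],[0.004,-0.105,-0.005]],[-1,[0.13,0.1,-0.07],[0.005,-0.106,-0.005]],[-1,[0.12,0.1,-0.09],[0.004,-0.105,-0.005]],[-1,[0.1,0.1,-0.11],[0.004,-0.105,-0.006]],[-1,[0.08,0.1,-0.13],[0.004,-0.105,-0.005]],[-1,[0.05,0.11,-0.14],[0.005,-0.106,-0.005]],[-1,[0.03,0.1,-0.14],[0.004,-0.105,-0.005]]]
[[-1,[0.48,0.38,0.48],[0.0,0.0,0.0]],[-1,[0.48,0.38,0.47],[0.0,0.0,0.0]],[-1,[0.49,0.38,0.48],[0.0,0.0,0.0]],[-1,[0.48,0.38,0.48],[0.0,0.0,0.0]],[-1,[0.0,0.0,0.87],[0.0,0.0,0.0]],[-1,[0.0,0.0,0.86],[0.0,0.0,0.0]],[-1,[0.0,0.0,0.87],[0.0,0.0,0.0]],[-1,[0,0,0],[0,0,0]]]
end [574.8 163.3  89.8] 16 speed frac 0.68 q [0.26 0.56 1.77 0.   0.81 0.32]
```

Emit:
{"fn": "apply_moves", "kwargs": {"targets": [[-1,[0.15,0.1,-0.02],[0.004,-0.105,-0.005]],[-1,[0.14,0.1,-0.05],[0.004,-0.105,-0.005]],[-1,[0.13,0.1,-0.07],[0.005,-0.106,-0.005]],[-1,[0.12,0.1,-0.09],[0.004,-0.105,-0.005]],[-1,[0.1,0.1,-0.11],[0.004,-0.105,-0.006]],[-1,[0.08,0.1,-0.13],[0.004,-0.105,-0.005]],[-1,[0.05,0.11,-0.14],[0.005,-0.106,-0.005]],[-1,[0.03,0.1,-0.14],[0.004,-0.105,-0.005]]]}}

```text
t: 52.5
ee_pos: [493.1, 71.9, 315.8]
orientation: [2.288, 2.146, -0.006]
ft_force: [0.1, -0.1, -0.1]
width: 11.4
grasp_force: 0.0
```

Emit:
{"fn": "apply_moves", "kwargs": {"targets": [[-1,[0.48,0.38,0.48],[0,0,0]],[-1,[0.48,0.38,0.47],[0,0,0]],[-1,[0.49,0.38,0.48],[0,0,0]],[-1,[0.48,0.38,0.48],[0,0,0]],[-1,[0,0,0.87],[0,0,0]],[-1,[0,0,0.86],[0,0,0]],[-1,[0,0,0.87],[0,0,0]],[-1,[0,0,0],[0,0,0]]]}}

```text
t: 53.5
ee_pos: [571.8, 162.1, 86.1]
orientation: [-2.289, -2.147, 0.013]
ft_force: [-0.4, -1.0, 0.2]
width: 0.6
grasp_force: 0.0
```

Emit:
{"fn": "apply_moves", "kwargs": {"targets": [[-1,[0,0.3,0],[0,0,0]],[-1,[0,0.2,0],[0,0,0]],[-1,[0,0.2,0],[0,0,0]],[-1,[0,0.2,0],[0,0,0]],[-1,[0,0.2,0],[0,0,0]],[-1,[0,0.2,0],[0,0,0]],[-1,[0,0.2,0],[0,0,0]],[-1,[0,0,0],[0,0,0]]]}}

```text
t: 54.5
ee_pos: [651.4, 157.5, 90.8]
orientation: [2.291, 2.146, 0.002]
ft_force: [-0.3, -0.3, 0.2]
width: 0.5
grasp_force: 0.0
```

Emit:
{"fn": "apply_moves", "kwargs": {"targets": [[-1,[0,0.2,0],[0,0,0]],[-1,[0,0.15,0],[0,0,0]],[-1,[0,0.1,0],[0,0,0]],[-1,[0,0.05,0],[0,0,0]],[-1,[0,0,0],[0,0,0]],[-1,[0,0,0],[0,0,0]]]}}

```text
t: 55.25
ee_pos: [675.5, 156.1, 91.1]
orientation: [2.291, 2.146, 0.002]
ft_force: [0.1, 0.7, 0.2]
width: 0.2
grasp_force: 0.0
```

Emit:
{"fn": "apply_moves", "kwargs": {"targets": [[-1,[0,0.04,0],[0,0,0]],[-1,[0,0,0],[0,0,0]]]}}

```text
t: 55.5
ee_pos: [677.3, 155.9, 90.9]
orientation: [2.292, 2.147, 0.001]
ft_force: [-0.0, -0.1, 0.1]
width: 0.1
grasp_force: 0.3
```

Backing off and checking.

Emit:
{"fn": "apply_moves", "kwargs": {"targets": [[-1,[0,-0.5,0],[0,0,0]],[-1,[0,0,-1],[0,0,0]],[-1,[0,0,-1],[0,0,0]],[-1,[-0.9,0,-0.8],[0,0,0]],[-1,[-1,0,0],[0,0,0]],[-1,[-1,0,0],[0,0,0]],[-1,[-1,0,0],[0,0,0]],[-1,[-1,0,0],[0,0,0]]]}}

```text
t: 56.5
ee_pos: [636.2, -88.5, 231.4]
orientation: [2.291, 2.146, 0.002]
ft_force: [0.1, 0.5, 0.8]
width: 0.6
grasp_force: 0.0
```

Emit:
{"fn": "apply_moves", "kwargs": {"targets": [[-1,[-1,0,0],[0,0,0]],[-1,[-1,0,0],[0,0,0]],[-1,[0,0,0],[0,0,0]]]}}

```text
t: 56.88
ee_pos: [629.4, -190.0, 231.3]
orientation: [2.295, 2.141, 0.001]
ft_force: [-0.6, 1.0, 0.1]
width: 0.8
grasp_force: 0.0
```

```bash
python3 - <<'E'
from plan import *
C={n:cam(n) for n in ('top','scene')}; A=[];B=[]
for n,(im,K,V) in C.items():
    h=cv2.cvtColor(im,cv2.COLOR_BGR2HSV); m=((h[...,0]<8)|(h[...,0]>172))&(h[...,1]>150)&(h[...,2]>60)
    k,l,s,c=cv2.connectedComponentsWithStats(m.astype(np.uint8)); e=proj([705,156,98],K,V)[0]; L=[c[i] for i in range(1,k) if 12<s[i,4]<200]
    px=min(L,key=lambda q:np.linalg.norm(q-e)); print(n,px.round(1),unproj(px,K,V,98)[0].round(1))
a=C['top'][0][150:250,150:250];b=C['scene'][0][130:230,280:380]
cv2.imwrite('pics/crop12.png',np.hstack([cv2.resize(x,(398,398),interpolation=cv2.INTER_LANCZOS4) for x in (a,b)]))
for p0 in ((485,300.5,-.14),(473.7,221.3,-.14)):
    for n,v in efit(p0,C).items(): print(n,v.round(3))
E
```

```text
top [223.8 151.5] [700.5 157.5  98. ]
scene [366.4 197.6] [698.  160.9  98. ]
top [ 4.84764e+02  3.00444e+02 -1.19000e-01 -1.63074e+02]
scene [ 4.64511e+02  3.08961e+02 -4.30000e-02 -1.33209e+02]
top [ 4.69326e+02  2.31345e+02 -1.48000e-01 -1.96758e+02]
scene [ 4.71753e+02  2.24164e+02  3.10000e-02 -9.92060e+01]
```

View pics/crop12.png

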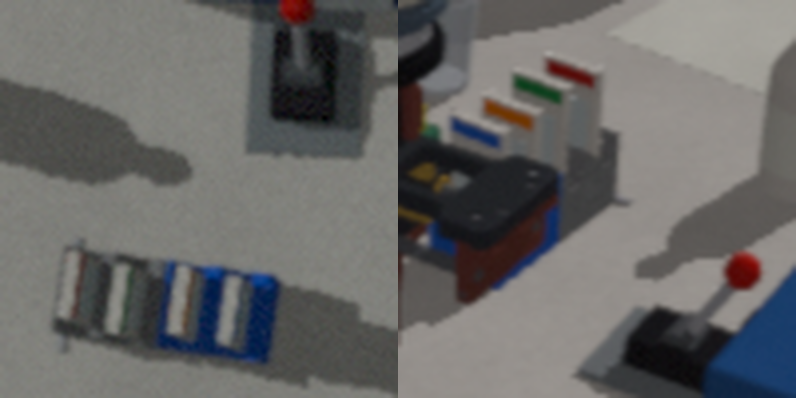

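The ball moved about 70 mm, so the toggle is at least 0.9 rad over, leaning to the fan at scene (742,270). All four cassettes stand and the modules are flush. Handing in.

```bash
python3 -c "
from workcell import ctrl
print(ctrl.close_job())"
```

```text
the job is handed in; nothing more can be done
None
```

I handed the job in at about 57 s: the blue module is flush and in line with the grey rack, all four cassettes stand upright in the row, and the fan toggle is over to on (about 0.9 rad or more by camera); no verdict came back. Mid-run I had to push the green cassette upright again because it had tilted in its slot.

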